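# Regrip the bottle on the leaning rest and stand it in its well

## Task

Move the orange spectacles case off the bamboo rack and lay it flat inside the steel tray. Lay the blue bottle in the white leaning rest, foot in the pocket and cap up the slope, and let go of it there so that you can take it afresh by its cap end; then stand it, cap up, fully down in the one rack well that fits its thickness. Set both down without dropping them, let go, and leave everything else where it is.

Things in the scene. Friction and masses are not known exactly. Their poses are not given: they have to be found in the camera images.
- bottle_mid (a point): middle of the eight-sided bottle (blue body, white fixed cap), on its axis, 85 mm from either end. z points along it to the cap. Length 170 mm: from the foot 120 mm of blue body, 44 mm across flats (48 over corners), then 50 mm of cap, 36 mm across flats; flats face x, -x, y, -y. Starts lying on a flat. About 0.22 kg, evenly filled; it can be lifted by the cap.
- bottle_foot (a point): centre of the bottle's flat foot (the end away from the cap), on its axis, 85 mm from bottle_mid; same axes as bottle_mid
- rest: white leaning rest, fixed: base 150 x 90 mm (x from -70 to +80 mm), origin under it, z up; a 30 mm wide board slopes at 45 degrees, upper end to its own -x, lower end in a pocket: end plate square to the board, 40 mm high, and two cheeks 52 mm apart, 40 mm long up the slope, 36 mm high above the board. The board ends 105 mm up the slope.
- rest_seat (a point): where the centre of the bottle's foot lies when it rests in the pocket (22 mm above the board, against the end plate); axes as rest. The line to rest_mid, 45 degrees up, is the way the cap points. Nothing stands beside the bottle from 40 mm up the slope (fingertips may pass beside the board); from 105 mm up the cap end is free all round.
- rest_mid (a point): where the bottle's middle lies when it rests in the leaning rest, 85 mm up the slope from rest_seat
- rack: bamboo rack, fixed: block 230 mm long (its x), 100 mm wide (its y), 60 mm high, with three upright round wells in a row along its x, graded small to large towards +x, each 52 mm deep with a flat floor 8 mm above the shelf and a plain mouth. Origin at the centre of its underside, z up.
- rack_hole0 (a point): centre of the mouth of the smallest well, 34 mm in diameter, at the rack's top face
- rack_hole1 (a point): centre of the mouth of the middle well, 56 mm in diameter, at the rack's top face
- rack_hole2 (a point): centre of the mouth of the largest well, 76 mm in diameter, at the rack's top face
- case_mid (a point): centre of the hard orange spectacles case, 150 mm long (its x), 46 mm wide (its y), 34 mm high, rounded edges, rigid and closed, about 0.12 kg. At the start it lies flat on top of the rack, over the wells.
- tray_in (a point): centre of the inner floor (4 mm above the shelf) of the stainless steel bracelet tray, fixed: 210 mm long (its x), 130 mm wide (its y), rim 16 mm high, walls 4 mm, empty
- piggy_mid (a point): centre of a bystander to leave alone: red ceramic piggy bank with a black rubber stopper, about 100 mm long, 86 mm thick, 100 mm high over the ears
- hanger_mid (a point): centre of a bystander to leave alone: black plastic clip hanger lying flat, bar 260 mm long, 18 mm high, with a steel hook
- jar_mid (a point): centre of a bystander to leave alone: amber glass jar with a brass-coloured lid, 64 mm across, 85 mm high
- can_mid (a point): centre of a bystander to leave alone: upright green can, 54 mm across, 125 mm high
- tin_mid (a point): centre of a bystander to leave alone: flat brass-coloured shoe-polish tin, 76 mm across, 26 mm high
- bamboo_box_mid (a point): centre of a bystander to leave alone: small closed bamboo box, 100 x 130 mm, 65 mm high with its knob
Not all that is in view belongs to the job. Leave any green look-alike of the rest alone.

How it is judged:
On the way:
1. the bottle lies in the leaning rest, foot in the pocket and cap up the slope, let go and still (distance between bottle_foot and rest_seat below 0.025 m and distance between bottle_mid and rest_mid below 0.025 m and contact force between bottle and the fingers below 0.1 N and linear speed of bottle below 0.03 m/s), for 0.2 s.
At the end, for the whole second after the job is handed in: Both at rest and let go: the bottle in the 56 mm well, cap up, foot within 10 mm of its axis and 45 mm or more below its mouth, tilt under 0.12 rad; the case flat on the tray floor, centre under 21 mm above it and within 50 (x) and 40 mm (y) of its centre, tilt under 0.06 rad (horizontal distance between bottle_foot and rack_hole1 below 0.01 m and z of bottle_foot in the frame of rack_hole1 below -0.045 m and angle between bottle_mid's own z axis and vertical below 0.12 rad and linear speed of each of bottle, case below 0.05 m/s and contact force between each of bottle, case and the fingers below 0.1 N and x of case_mid in the frame of tray_in between -0.05 and 0.05 m and y of case_mid in the frame of tray_in between -0.04 and 0.04 m and z of case_mid in the frame of tray_in below 0.021 m and angle between case_mid's own z axis and vertical below 0.06 rad); the robot touches nothing.
It fails at once if the bottle is dropped (falls free faster than 0.7 m/s) (linear speed of bottle above 0.7 m/s and contact force between bottle and the fingers below 0.1 N).
It fails at once if the case is dropped (falls free faster than 0.7 m/s) (linear speed of case above 0.7 m/s and contact force between case and the fingers below 0.1 N).
It fails at once if a bystander is moved more than 30 mm (distance of any of piggy_mid, hanger_mid, jar_mid, can_mid, tin_mid, bamboo_box_mid from where it was at the start of the episode above 0.03 m).
It also fails if it takes over 72 s, if anything falls off the work surface, if the arm or the gripper's body presses on something with over 40 N, if the wrist force passes 120 N, or if a joint passes its speed limit or range.

## Robot

A 6-joint arm with a two-finger parallel gripper is mounted at the origin on the work surface. World frame = base frame: x ahead of the robot, y to its left, z up, the work surface at z = 0. Lengths are in m, angles in rad, forces in N, time in s.
With the tool pointing down it reaches from about 0.4 to 0.825 m from the base axis. Payload 7 kg.
Tool frame: the origin (TCP) lies at the centre of the arm's flange, where the gripper is bolted on; the fingertips stand 178 mm ahead of it and the grasp point (between the pads) lies arm.tcp_to_grasp ahead of it (arm.tcp_to_grasp is the distance from the TCP to the grasp point, in m); z points along the fingers, y is the direction in which the jaws open and shut (so a half turn about z gives the same grasp; the last joint's range is limited). The gripper opens to 88 mm and grips with 3 to 60 N. Pads are 19 mm wide; open, the fingers measure 130 mm over their backs; the gripper's body (78 mm by 193 mm) begins 47 mm behind the grasp point.
Start: joints at [-0.864, 0.359, 0.012, 0, -1.224, -0.288], TCP at [0.274, -0.617, 0.405] pointing down, gripper open.
Joint ranges: [-3.07, 3.07], [-1.43, 2.12], [-1.02, 1.25], [-3.03, 1.67], [-3.05, -0], [-3.03, 3.03]. Speed limits (rad/s): [2.39, 2.39, 3.01, 3.14, 3.14, 3.14].

## Interface

Orientations are given as [roll, pitch, yaw] about the fixed x, y, z axes, in that order (R = Rz(yaw) Ry(pitch) Rx(roll)).
In Python, from station import arm gives the robot as it stands.
- The arm moves only by the tool move_arm, never from a script. Its argument "deltas" is a list of rows, each a list of 6 numbers: the shift along the world's x, y, z in mm, then the turn, a rotation vector about the world's x, y, z in degrees. In form: [[tx, ty, tz, ax, ay, az], ...]. A call has exactly 5 rows; each row shifts and turns the commanded pose from where the row before left it; what a row does not reach is not made up. A row lasts 1/12 s, in which the tool goes at most 41.7 mm and 7.16 degrees, less where a joint would pass 70% of its speed; a pose out of reach is approached as far as the arm can. A call with a gripper value outside its range is refused whole. "claw" is the closure in counts, from 0 (fully open) to 255 (shut), set as the call begins (left out, the last holds). The fingers move at their own pace and stop on an object; "squeeze" is the grip in N (left out, the last holds). Time passes only in rows, so rows that do not move let the fingers close, or fill a call up. It gives the time, the measured TCP pose, the force and the opening at its end, in the units of the state.
- arm.get_state(): the state, without advancing time (a new reading comes with each control period).
- arm.grab_frame(name): name is "side" or "top"; returns the picture (420x560x3 uint8, red, green, blue); there is no depth.
- arm.calibration(name): a dict with "intrinsics" (3x3 intrinsics, pixels), "k1" (the pictures are not rectified: a ray, as slopes to the right and down, at radius r is drawn at 1 + k1 r^2 times it, then the intrinsics apply), "T" (4x4, takes a point from camera to world coordinates). Camera axes: x right, y up, looking along -z (the intrinsics and any distortion apply to the point x, -y, -z); pixel columns grow to the right and rows downward; lengths in m; the calibration is good to about 2 mm. A picture is of the moment at which its call begins. calibration takes no time and is no camera call.
- arm.job_done(): hands the job in, once; it reports no verdict.
Trained networks look in the newest picture that a camera, given by its name, has taken for a name from the list of things; names that differ only in an ending like _2 or _b are one class to them, and where a whole thing is asked for, a point or a joint stands for the part that bears it (a point fixed in the world has none). Each returns a list of dicts, best first, with "score" (0 to 1); they miss things now and then, are a little off and sometimes report something else, mostly with a low value. They report only what shows in the picture. A call takes as long as a camera call. They do not tell look-alikes from the thing itself.
- arm.spot_in(thing, camera): "xy" ([column, row] in pixels, amid what is visible of it).
- arm.masks_of(thing, camera): "pixels" (420x560 bool, what is visible of it) and "xy" ([column, row] in pixels, amid what is visible of it).
- arm.spot_point(thing, camera): "xy" ([column, row] in pixels: a listed point, or the origin of a listed thing).
The state is a dict: "t": time; "q": joint angles; "qd": joint speeds; "joint_efforts": joint torques, N m; "eef_pos": TCP position; "ee_rot": TCP orientation; "force": force on the tool from outside, world axes, zero at the start; "moment": the same for the moment, N m; "width": finger opening in m.
Only numpy, scipy, OpenCV 4.12 (cv2) and the standard library are available. Lean on these libraries where they do the work, as an engineer would, in place of code of your own. Each camera call takes 0.05 s, during which the arm holds its last target. There are 200 camera calls.

## Working session

There is one attempt and no reset: what is moved stays moved. The work goes in short steps, Python scripts to look and compute and a tool call to move; the robot and the scene stay as the last step left them, time stands still between calls to the robot, and variables do not carry over. Pictures are saved under pics/ and viewed, about 8 in all and at most 12, crops included, and the job is handed in when it is done.

Besides the shell and the picture viewer there is one more tool, called after "Emit:" as a command line: name --pt "numbers of a row" for each row, then --argument value for the rest. move_arm: Moves the arm, as the interface text tells. Its arguments: {"type":"object","properties":{"deltas":{"type":"array","items":{"type":"array","items":{"type":"number"}}},"claw":{"type":"number"},"squeeze":{"type":"number"}},"required":["deltas"]}

```bash
mkdir -p pics; ls; cat > h.py <<'E'
import numpy as np, cv2
from station import arm
def grab(n,f=None):
    im=arm.grab_frame(n)
    if f: cv2.imwrite('pics/'+f,im[...,::-1])
    return im
def ray(n,xy):
    c=arm.calibration(n);K=np.array(c['intrinsics']);T=np.array(c['T']);k=c['k1']
    d=np.array([(xy[0]-K[0,2])/K[0,0],(xy[1]-K[1,2])/K[1,1]])
    u=d.copy()
    for _ in range(20): u=d/(1+k*(u@u))
    return T[:3,3],T[:3,:3]@np.array([u[0],-u[1],-1.])
def atz(n,xy,z):
    o,d=ray(n,xy); return o+d*(z-o[2])/d[2]
def tri(xa,xb,a='side',b='top'):
    o,d=ray(a,xa);p,e=ray(b,xb)
    s=np.linalg.lstsq(np.c_[d,-e],p-o,rcond=None)[0]
    A=o+d*s[0];B=p+e*s[1];return (A+B)/2,np.linalg.norm(A-B)
def proj(n,P):
    c=arm.calibration(n);K=np.array(c['intrinsics']);T=np.array(c['T']);k=c['k1']
    q=(np.array(P)-T[:3,3])@T[:3,:3]
    u=np.array([q[...,0],-q[...,1]])/-q[...,2];r=(u**2).sum(0);u=u*(1+k*r)
    return np.stack([u[0]*K[0,0]+K[0,2],u[1]*K[1,1]+K[1,2]],-1)
E
python3 - <<'E'
from h import *
np.set_printoptions(precision=4,suppress=True)
a=grab('side','s0.png');b=grab('top','t0.png')
print(arm.get_state(),arm.tcp_to_grasp)
for n in('side','top'):
    print(n,arm.calibration(n))
    for t in['bottle_mid','bottle_foot','rest','rest_seat','rest_mid','rack','rack_hole0','rack_hole1','rack_hole2','case_mid','tray_in']:
        print(t,[(np.round(r['xy']).tolist(),round(r['score'],2)) for r in arm.spot_point(t,n)][:4])
E
```

```text
pics
{'t': 0.1, 'q': array([-0.8639,  0.3593,  0.0112, -0.0003, -1.2241, -0.2881]), 'qd': array([-0.0009, -0.0002,  0.0009,  0.0003,  0.0005,  0.0002]), 'joint_efforts': array([ -0.0015, -58.4164,  29.375 ,   7.0155,   0.0101,  -0.    ]), 'eef_pos': array([ 0.2744, -0.6165,  0.4038]), 'ee_rot': array([ 3.1401, -0.0001, -2.7229]), 'force': array([-0.0236, -0.0123, -0.5556]), 'moment': array([ 0.0328, -0.0017,  0.0489]), 'width': 0.08740689247808903} 0.1593
side {'intrinsics': array([[530.0382,   0.    , 276.7535],
       [  0.    , 530.0382, 215.3395],
       [  0.    ,   0.    ,   1.    ]]), 'k1': -0.19394759970512426, 'T': array([[-0.6584,  0.509 , -0.5545, -0.4008],
       [-0.7526, -0.4352,  0.4942,  0.7228],
       [ 0.0102,  0.7427,  0.6696,  1.156 ],
       [ 0.    ,  0.    ,  0.    ,  1.    ]])}
bottle_mid [([278.0, 253.0], 0.54)]
bottle_foot [([218.0, 216.0], 0.58)]
rest [([263.0, 213.0], 0.85), ([418.0, 197.0], 0.66), ([402.0, 249.0], 0.62), ([329.0, 180.0], 0.59)]
rest_seat [([241.0, 196.0], 0.79), ([404.0, 187.0], 0.7), ([382.0, 234.0], 0.65), ([213.0, 236.0], 0.29)]
rest_
[... 667 characters left out ...]
.    ,  1.    ]])}
bottle_mid [([225.0, 191.0], 0.92)]
bottle_foot [([242.0, 177.0], 0.55)]
rest [([277.0, 192.0], 0.89), ([344.0, 304.0], 0.6), ([348.0, 226.0], 0.34)]
rest_seat [([272.0, 174.0], 0.66), ([334.0, 288.0], 0.57)]
rest_mid [([275.0, 181.0], 0.89)]
rack [([346.0, 234.0], 0.92)]
rack_hole0 [([354.0, 254.0], 0.65), ([348.0, 234.0], 0.6), ([254.0, 144.0], 0.6), ([344.0, 227.0], 0.56)]
rack_hole1 [([354.0, 254.0], 0.65), ([348.0, 234.0], 0.6), ([254.0, 144.0], 0.6), ([344.0, 227.0], 0.56)]
rack_hole2 [([354.0, 254.0], 0.65), ([348.0, 234.0], 0.6), ([254.0, 144.0], 0.6), ([344.0, 227.0], 0.56)]
case_mid [([348.0, 228.0], 0.59), ([148.0, 159.0], 0.33)]
tray_in [([145.0, 237.0], 0.68)]
```

```bash
python3 - <<'E'
import cv2
for n in 'st':
    im=cv2.imread(f'pics/{n}0.png'); cv2.imwrite(f'pics/{n}0b.png',cv2.resize(im,(784,588),interpolation=cv2.INTER_CUBIC))
E
```

```text
(no output)
```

View pics/s0b.png

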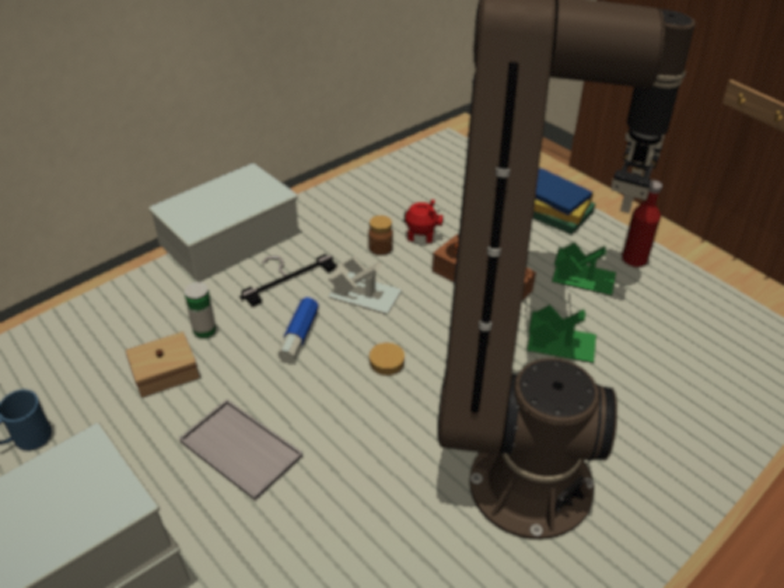

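View pics/t0b.png

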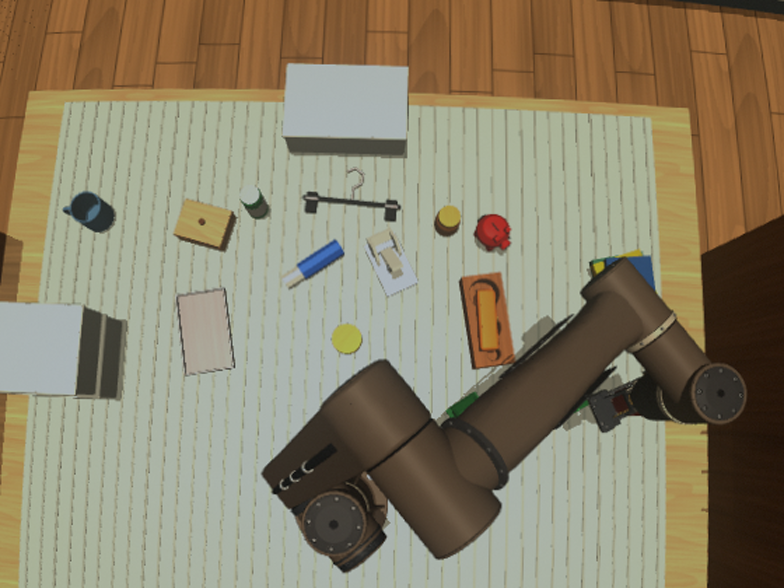

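```bash
python3 - <<'E'
from h import *
np.set_printoptions(precision=4,suppress=True)
im=grab('top')
for t,z in[('bottle_mid',.022),('bottle_foot',.022),('rest',0),('rack',.06),('case_mid',.094),('tray_in',.016),('tin_mid',.026),('can_mid',.125),('bamboo_box_mid',.05),('jar_mid',.085),('piggy_mid',.1),('hanger_mid',.018)]:
    for r in arm.masks_of(t,'top')[:3]:
        m=r['pixels'];c=max(cv2.findContours(m.astype(np.uint8),0,2)[0],key=len)[:,0].astype(float)
        w=np.array([atz('top',p,z)[:2] for p in c])
        q=cv2.minAreaRect((w*1000).astype(np.float32))
        print(t,round(r['score'],2),np.round(r['xy']),m.sum(),q)
a=cv2.imread('pics/t0.png')[130:280,190:390];b=cv2.imread('pics/s0.png')[160:260,170:303]
cv2.imwrite('pics/c0.png',np.hstack([cv2.resize(a,(600,450),interpolation=2)[:, :],])) 
top=cv2.resize(cv2.imread('pics/t0.png')[155:215,195:305],(550,300),interpolation=2)
sd=cv2.resize(cv2.imread('pics/s0.png')[170:230,190:300],(550,300),interpolation=2)
cv2.imwrite('pics/c0.png',np.vstack([top,sd]))
cv2.imwrite('pics/c1.png',cv2.resize(cv2.imread('pics/t0.png')[180:310,310:470],(800,600),interpolation=2))
E
```

```text
bottle_mid 0.56 [224. 186.] 554 ((602.1675415039062, 96.24007415771484), (46.083072662353516, 171.15243530273438), 34.464149475097656)
bottle_foot 0.91 [224. 189.] 541 ((600.0550537109375, 95.53849792480469), (46.00857162475586, 168.34336853027344), 36.28810119628906)
bottle_foot 0.63 [339. 233.] 1415 ((470.12054443359375, -353.0281982421875), (238.220947265625, 113.1924819946289), 9.457600593566895)
rest 0.94 [277. 187.] 1080 ((618.2189331054688, -103.50503540039062), (163.46334838867188, 93.42007446289062), 25.253189086914062)
rest 0.72 [334. 289.] 190 ((250.47869873046875, -298.2135925292969), (34.02170944213867, 90.69088745117188), 34.67155075073242)
rack 0.81 [336. 232.] 1485 ((464.84722900390625, -345.95111083984375), (233.18467712402344, 113.89700317382812), 9.914188385009766)
rack 0.43 [346. 228.] 617 ((466.4461975097656, -346.7176208496094), (151.17724609375, 52.406002044677734), 0.38391023874282837)
case_mid 0.82 [347. 227.] 628 ((460.177490234375, -341.80767822265625), (150.8790740966797, 51.388729095458984), 2.7651000022888184)
tray_in 0.85 [145. 238.] 2085 ((419.16561889
[... 963 characters left out ...]
 166.7904052734375), 34.73125457763672)
jar_mid 0.56 [320. 159.] 331 ((706.7533569335938, -242.1094970703125), (76.81610870361328, 63.344085693359375), 0.7321995496749878)
piggy_mid 0.78 [353. 167.] 498 ((676.291259765625, -352.3488464355469), (86.90017700195312, 85.17210388183594), 5.125771999359131)
piggy_mid 0.62 [338. 231.] 1451 ((459.19403076171875, -340.0165710449219), (227.2185821533203, 108.2210693359375), 9.164834976196289)
hanger_mid 0.64 [340. 230.] 1406 ((470.842041015625, -353.5792236328125), (239.37440490722656, 113.48826599121094), 9.665194511413574)
hanger_mid 0.6 [258. 144.] 354 ((757.25146484375, 3.59918212890625), (240.84178161621094, 50.94550323486328), 85.42549133300781)
```

View pics/c0.png

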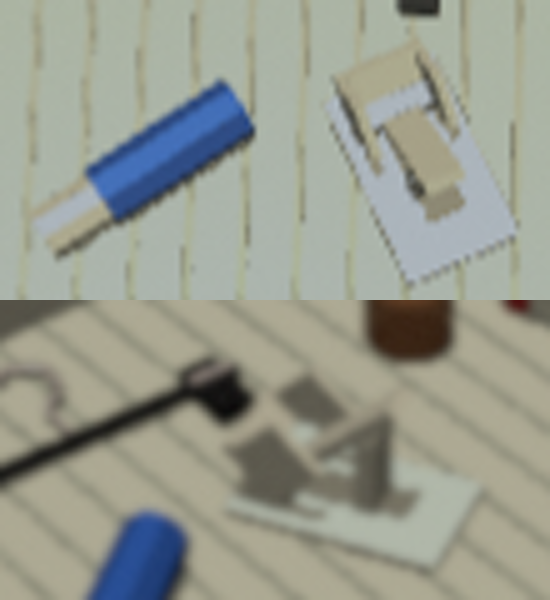

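Candidates. Rest: white one at side (263,213) / top (277,187); green look-alikes at side (418,197), (402,249) and top (334,289). The white one is mine. Case: orange at top (347,227), on the rack. Bottle: blue at top (224,188), not the red one near the gripper. In the crop, the rest's pocket is at the far end and its board rises toward the robot; the bottle's cap points left and towards the robot.

Emit:
move_arm --pt "19 27 0 0 0 -2.1" --pt "19 27 0 0 0 -2.1" --pt "19 27 0 0 0 -2.1" --pt "19 27 -10 0 0 -2.1" --pt "19 27 -10 0 0 -2.1" --claw 0 --squeeze 25

```text
t: 2.27
eef_pos: [0.3701, -0.4805, 0.3852]
ee_rot: [-3.14, 0.001, -2.908]
force: [-0.0, -0.4, -0.1]
width: 0.0878
```

Emit:
move_arm --pt "19 27 -16 0 0 -2.1" --pt "19 27 -16 0 0 -2.1" --pt "19 27 -16 0 0 -2.1" --pt "19 27 -16 0 0 -2.1" --pt "17 29 -16 0 0 -2.1"

```text
t: 2.68
eef_pos: [0.4634, -0.3434, 0.3043]
ee_rot: [-3.141, 0.001, -3.091]
force: [0.6, -0.7, -0.0]
width: 0.0873
```

```bash
python3 - <<'E'
from h import *
np.set_printoptions(precision=4,suppress=True)
grab('side');
a=cv2.imread('pics/t0.png')
b=grab('top')[...,::-1]; 
cv2.imwrite('pics/m1.png',np.hstack([cv2.resize(a[180:300,320:400],(400,600),interpolation=2),cv2.resize(b[180:300,320:400],(400,600),interpolation=2)]))
s=arm.get_state();print(s['eef_pos'],s['ee_rot'],s['q'],s['t'])
print(arm.spot_point('case_mid','side'))
for t in['rest_seat','rest_mid','bottle_mid','bottle_foot','tray_in','rack_hole1']:
    A=[(np.round(r['xy'],1).tolist(),round(r['score'],2)) for r in arm.spot_point(t,'side')][:3]
    B=[(np.round(r['xy'],1).tolist(),round(r['score'],2)) for r in arm.spot_point(t,'top')][:3]
    print(t,A,B)
    for x in A:
        for y in B:
            P,e=tri(x[0],y[0])
            if e<.02: print('   ',P,e)
E
```

```text
[ 0.4637 -0.3412  0.3022] [ 3.1395 -0.0029 -3.0874] [-0.295   0.2856 -0.3459 -0.0012 -0.9427 -1.2209] 2.7833
[]
rest_seat [([385.9, 232.2], 0.85), ([402.1, 185.5], 0.8), ([241.7, 198.1], 0.65)] [([275.9, 171.8], 0.9), ([332.0, 289.5], 0.62), ([400.9, 256.8], 0.56)]
    [ 0.2484 -0.2997  0.0429] 0.007651330260926927
    [ 0.3716 -0.5452  0.0227] 8.741684394808769e-05
    [ 0.673  -0.0879  0.0201] 0.01573110266348221
rest_mid [([258.6, 188.8], 0.92), ([407.5, 222.3], 0.87), ([420.7, 175.3], 0.72)] [([409.9, 277.4], 0.98), ([343.2, 308.9], 0.87), ([278.6, 179.4], 0.72)]
    [ 0.6209 -0.1047  0.0859] 0.005978035535217797
    [ 0.1904 -0.3248  0.1091] 0.0043635804327950434
    [ 0.3022 -0.5465  0.1079] 0.014040303835961068
bottle_mid [([212.7, 234.7], 0.73)] [([221.7, 190.3], 0.92), ([244.0, 242.3], 0.46)]
    [0.5911 0.0986 0.0308] 0.0010830257556739779
bottle_foot [([219.8, 218.0], 0.93), ([367.5, 196.8], 0.2)] [([245.0, 177.7], 0.62), ([273.0, 169.3], 0.6)]
    [0.6484 0.0226 0.0134] 0.013487195701929577
tray_in [([171.0, 320.1], 0.77)] [([142.5, 233.9], 0.84)]
    [0.4225 0.3726 0.0112] 0.014642867858809172
rack_hole1 [([365.2, 196.0], 0.62)] [([354.0, 252.6], 0.61), ([349.4, 236.0], 0.55)]
    [ 0.3833 -0.3654  0.0645] 0.011149494873312316
```

View pics/m1.png

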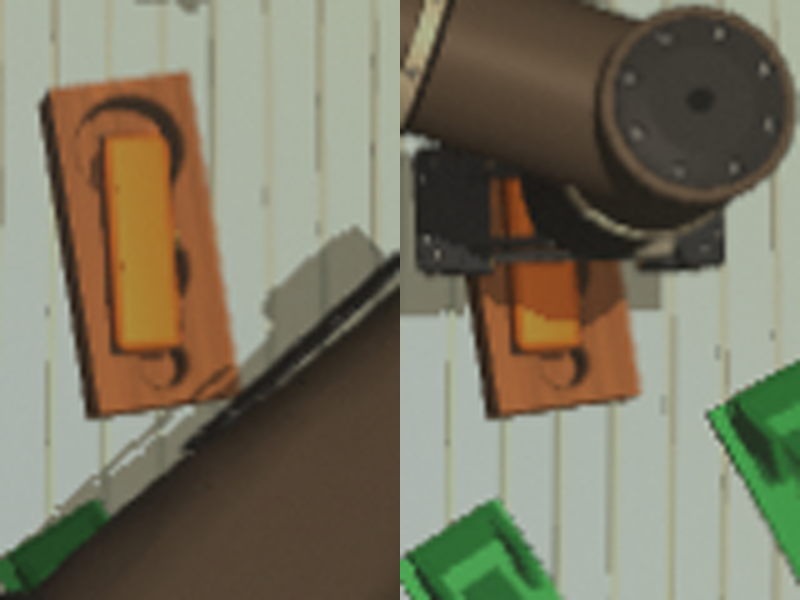

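```bash
python3 - <<'E'
from h import *
np.set_printoptions(precision=4,suppress=True)
f=lambda x,y,z:atz('top',(320+(x+.5)/5-.5,180+(y+.5)/5-.5),z)[:2]
for p in[(142,243),(107,138),(167,138),(118,348),(178,345)]: print(p,f(*p,.092))
for p in[(50,92),(190,73),(240,403),(97,414)]: print(p,f(*p,.06))
E
```

```text
(142, 243) [ 0.4592 -0.343 ]
(107, 138) [ 0.5309 -0.3187]
(167, 138) [ 0.5322 -0.3601]
(118, 348) [ 0.3872 -0.327 ]
(178, 345) [ 0.3903 -0.3679]
(50, 92) [ 0.5683 -0.2834]
(190, 73) [ 0.5851 -0.3823]
(240, 403) [ 0.3543 -0.4172]
(97, 414) [ 0.3443 -0.318 ]
```

Emit:
move_arm --pt "-2 -2 -18 0 0 0" --pt "-1 0 -18 0 0 0" --pt "0 0 -14 0 0 0" --pt "0 0 -8 0 0 0" --pt "0 0 0 0 0 0"

```text
t: 3.85
eef_pos: [0.4589, -0.3465, 0.2449]
ee_rot: [3.14, -0.003, -3.09]
force: [-0.4, -0.6, 0.1]
width: 0.0878
```

Emit:
move_arm --pt "0 0 0 0 0 0" --pt "0 0 0 0 0 0" --pt "0 0 0 0 0 0" --pt "0 0 0 0 0 0" --pt "0 0 0 0 0 0" --claw 255

```text
t: 4.27
eef_pos: [0.4596, -0.3467, 0.2473]
ee_rot: [-3.141, 0.001, -3.089]
force: [-0.0, 0.3, 0.5]
width: 0.0598
```

Emit:
move_arm --pt "0 0 -4.5 0 0 0" --pt "0 0 0 0 0 0" --pt "0 0 0 0 0 0" --pt "0 0 0 0 0 0" --pt "0 0 0 0 0 0"

```text
t: 4.68
eef_pos: [0.4594, -0.3466, 0.2419]
ee_rot: [3.141, -0.0, -3.089]
force: [0.4, -0.7, -1.5]
width: 0.0459
```

Emit:
move_arm --pt "0 0 4 0 0 0" --pt "0 0 12 0 0 0" --pt "0 0 20 0 0 0" --pt "0 0 25 0 0 0" --pt "0 0 30 0 0 0"

```text
t: 5.1
eef_pos: [0.4589, -0.3464, 0.3331]
ee_rot: [3.14, -0.003, -3.09]
force: [1.5, -0.2, -1.3]
width: 0.0456
```

Emit:
move_arm --pt "-2 30 5 0 0 0" --pt "-2 35 5 0 0 0" --pt "-2 35 5 0 0 0" --pt "-2 35 0 0 0 0" --pt "-2 35 0 0 0 0"

```text
t: 5.52
eef_pos: [0.449, -0.1754, 0.3489]
ee_rot: [-3.142, 0.001, -3.09]
force: [1.5, 0.8, -1.9]
width: 0.0459
```

Emit:
move_arm --pt "-2 35 0 0 0 0" --pt "-2 35 0 0 0 0" --pt "-2 35 0 0 0 0" --pt "-2 35 0 0 0 0" --pt "-2 35 0 0 0 0"

```text
t: 5.93
eef_pos: [0.4389, -0.0001, 0.3488]
ee_rot: [3.141, 0.001, -3.089]
force: [0.0, 0.3, -0.9]
width: 0.0457
```

Emit:
move_arm --pt "-2 35 0 0 0 0" --pt "-2 35 0 0 0 0" --pt "-2 35 0 0 0 0" --pt "-2 35 0 0 0 0" --pt "-2 35 0 0 0 0"

```text
t: 6.35
eef_pos: [0.4288, 0.175, 0.3488]
ee_rot: [3.141, 0.001, -3.089]
force: [0.9, -0.2, -1.9]
width: 0.0461
```

```bash
cat > q.py <<'E'
from h import *
def quad(t,n,z,i=0):
    rs=arm.masks_of(t,n)
    if not rs: return None
    c=max(cv2.findContours(rs[i]['pixels'].astype(np.uint8),0,2)[0],key=len)
    h=cv2.convexHull(c)
    for e in np.linspace(1,20,60):
        a=cv2.approxPolyDP(h,e,True)
        if len(a)<=4: break
    return np.array([atz(n,p,z)[:2] for p in a[:,0].astype(float)]),a[:,0].tolist()
E
python3 - <<'E'
from q import *
np.set_printoptions(precision=4,suppress=True)
b=grab('top')[...,::-1]; cv2.imwrite('pics/t1.png',b)
a=grab('side')[...,::-1]; cv2.imwrite('pics/s1.png',a)
s=arm.get_state();print(s['eef_pos'],s['ee_rot'],s['q'],s['t'])
for n in('top','side'):
  for t,z in[('tray_in',.016),('rack',.06),('rest',.0)]:
    print(n,t,quad(t,n,z))
A=cv2.resize(b[170:290,300:400],(400,480),interpolation=2)
B=cv2.resize(a[120:300,300:450],(400,480),interpolation=2)
cv2.imwrite('pics/m2.png',np.hstack([A,B]))
for t in['rest_seat','rest_mid','rack_hole0','rack_hole1','rack_hole2']:
    A=[(np.round(r['xy'],1).tolist(),round(r['score'],2)) for r in arm.spot_point(t,'side')][:5]
    B=[(np.round(r['xy'],1).tolist(),round(r['score'],2)) for r in arm.spot_point(t,'top')][:5]
    print(t,A,B)
    for x in A:
        for y in B:
            P,e=tri(x[0],y[0])
            if e<.02 and P[0]>.35: print('   ',P,e)
E
```

```text
[0.4296 0.1773 0.3488] [ 3.1403  0.0016 -3.0854] [ 0.817   0.0548 -0.5168  0.0002 -0.9971 -2.3317] 6.45
top tray_in (array([[0.4149, 0.298 ],
       [0.3301, 0.2821],
       [0.3087, 0.3851],
       [0.3412, 0.3692]]), [[164, 238], [167, 262], [138, 267], [143, 258]])
top rack (array([[ 0.5821, -0.3766],
       [ 0.3618, -0.4151],
       [ 0.3421, -0.3146],
       [ 0.5646, -0.2778]]), [[356, 195], [367, 258], [338, 263], [328, 199]])
top rest (array([[ 0.7023, -0.1078],
       [ 0.5695, -0.1728],
       [ 0.5305, -0.0977],
       [ 0.6623, -0.0356]]), [[280, 164], [297, 200], [276, 210], [260, 174]])
side tray_in (array([[0.5332, 0.328 ],
       [0.3244, 0.2888],
       [0.3012, 0.407 ],
       [0.5001, 0.4491]]), [[160, 286], [215, 325], [183, 355], [129, 315]])
side rack (array([[ 0.5817, -0.3823],
       [ 0.3636, -0.4139],
       [ 0.3189, -0.266 ],
       [ 0.5145, -0.236 ]]), [[327, 167], [381, 194], [361, 221], [310, 194]])
side rest (array([[ 0.7428, -0.1381],
       [ 0.6714, -0.2047],
       [ 0.5304, -0.1045],
       [ 0.5984, -0.0691]]), [[243, 187], [271, 189], [276, 22
[... 859 characters left out ...]
196.7], 0.68)] [([342.9, 210.6], 0.9), ([352.3, 235.0], 0.82), ([352.0, 253.7], 0.71), ([345.4, 231.5], 0.67)]
    [ 0.4456 -0.3627  0.0478] 0.010007874142082753
    [ 0.4463 -0.344   0.0591] 0.014187933805091058
    [ 0.5255 -0.3266  0.0708] 0.0063675648373089175
    [ 0.3795 -0.3574  0.0683] 0.012326183300992223
rack_hole2 [([350.2, 191.0], 0.97), ([326.5, 178.5], 0.92), ([364.4, 196.7], 0.68)] [([342.9, 210.6], 0.9), ([352.3, 235.0], 0.82), ([352.0, 253.7], 0.71), ([345.4, 231.5], 0.67)]
    [ 0.4456 -0.3627  0.0478] 0.010007874142082753
    [ 0.4463 -0.344   0.0591] 0.014187933805091058
    [ 0.5255 -0.3266  0.0708] 0.0063675648373089175
    [ 0.3795 -0.3574  0.0683] 0.012326183300992223
```

View pics/m2.png

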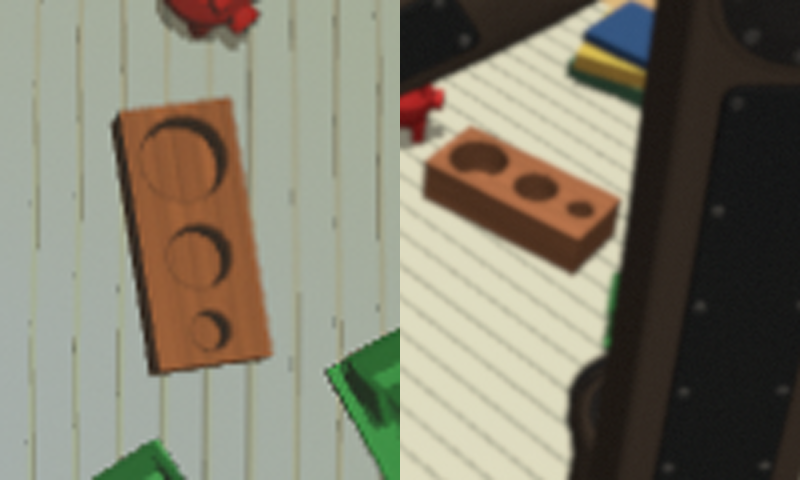

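Picture: rack free, wells large at (183,158) (crop), middle (198,257), small (210,330). Now to the tray.

Emit:
move_arm --pt "-3 38 0 0 0 1.5" --pt "-3 38 0 0 0 1.5" --pt "-3 38 0 0 0 1.5" --pt "-2 38 0 0 0 1.5" --pt "-2 37 0 0 0 1.5"

```text
t: 7.67
eef_pos: [0.416, 0.3642, 0.3483]
ee_rot: [3.141, 0.0, -2.957]
force: [1.0, 0.2, -1.1]
width: 0.0455
```

Emit:
move_arm --pt "0 0 -30 0 0 0" --pt "0 0 -35 0 0 0" --pt "0 0 -35 0 0 0" --pt "0 0 -25 0 0 0" --pt "0 0 -15 0 0 0"

```text
t: 8.08
eef_pos: [0.4157, 0.3615, 0.2048]
ee_rot: [-3.138, -0.003, -2.958]
force: [0.2, 0.2, -1.2]
width: 0.0459
```

```bash
python3 - <<'E'
from q import *
np.set_printoptions(precision=4,suppress=True)
b=grab('top')[...,::-1]
a=grab('side')[...,::-1]
s=arm.get_state();print(s['eef_pos'],s['ee_rot'],s['force'],s['t'])
A=cv2.resize(b[180:300,90:200],(440,480),interpolation=2)
B=cv2.resize(a[260:380,100:240],(360,308),interpolation=2)
cv2.imwrite('pics/m3.png',np.hstack([A,np.pad(B,((0,172),(0,0),(0,0)))]))
f=lambda x,y,z:atz('top',(300+(x+.5)/4-.5,170+(y+.5)/4-.5),z)[:2]
for c,d in(((119,113),(232,98)),((155,374),(271,355))): print(f(*c,.06),f(*d,.06))
for p in((183,158),(198,257),(210,330)): print('hole',f(*p,.06))
g=lambda x,y,z:atz('side',(300+(x+.5)/2.667-.5,120+(y+.5)/2.667-.5),z)[:2]
for p in((479,158),(536,187),(581,210)): print('holeS',g(p[0]-400,p[1],.06))
E
```

```text
[0.4158 0.3615 0.2052] [-3.1371 -0.004  -2.9586] [-0.0677 -0.5173 -1.1527] 8.1833
[ 0.5688 -0.2826] [ 0.5854 -0.3824]
[ 0.3417 -0.3159] [ 0.3605 -0.4164]
hole [ 0.5305 -0.3391]
hole [ 0.4438 -0.3525]
hole [ 0.3808 -0.3632]
holeS [ 0.5295 -0.3406]
holeS [ 0.4432 -0.3533]
holeS [ 0.3775 -0.3629]
```

View pics/m3.png

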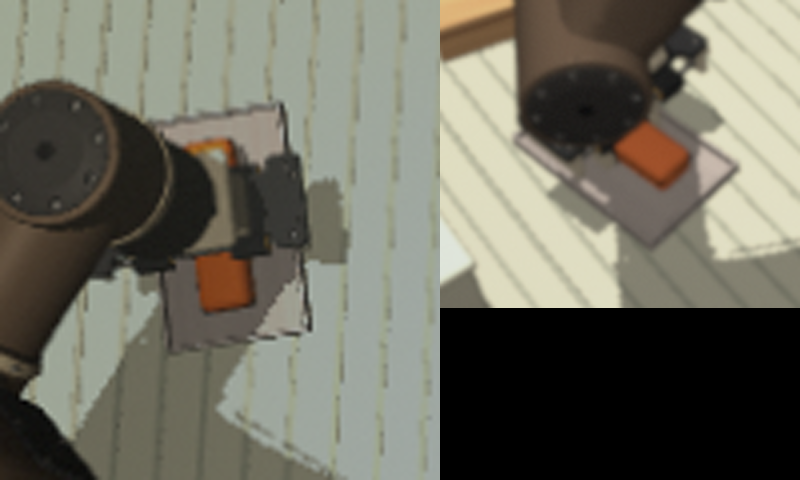

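Emit:
move_arm --pt "0 0 -8 0 0 0" --pt "0 0 -5 0 0 0" --pt "0 0 -3 0 0 0" --pt "0 0 -2 0 0 0" --pt "0 0 0 0 0 0"

```text
t: 8.6
eef_pos: [0.4165, 0.3624, 0.1904]
ee_rot: [3.141, 0.0, -2.959]
force: [-0.2, -0.5, -1.8]
width: 0.0459
```

Emit:
move_arm --pt "0 0 -1 0 0 0" --pt "0 0 -1 0 0 0" --pt "0 0 -1 0 0 0" --pt "0 0 0 0 0 0" --pt "0 0 0 0 0 0"

```text
t: 9.02
eef_pos: [0.4165, 0.3623, 0.1872]
ee_rot: [3.142, 0.0, -2.958]
force: [0.3, 0.5, -1.2]
width: 0.0459
```

Emit:
move_arm --pt "0 0 -1 0 0 0" --pt "0 0 -1 0 0 0" --pt "0 0 -1 0 0 0" --pt "0 0 0 0 0 0" --pt "0 0 0 0 0 0"

```text
t: 9.43
eef_pos: [0.4165, 0.3624, 0.1856]
ee_rot: [3.141, 0.001, -2.958]
force: [-5.1, -1.7, 14.5]
width: 0.0463
```

Emit:
move_arm --pt "0 0 0 0 0 0" --pt "0 0 0 0 0 0" --pt "0 0 0 0 0 0" --pt "0 0 0 0 0 0" --pt "0 0 0 0 0 0" --claw 75

```text
t: 9.85
eef_pos: [0.4165, 0.3624, 0.184]
ee_rot: [-3.141, -0.0, -2.958]
force: [0.5, 0.3, -0.9]
width: 0.0617
```

Emit:
move_arm --pt "0 0 10 0 0 0" --pt "0 0 25 0 0 0" --pt "0 0 35 0 0 0" --pt "0 0 40 0 0 0" --pt "0 0 40 0 0 0"

```text
t: 10.27
eef_pos: [0.4162, 0.3619, 0.3362]
ee_rot: [-3.141, -0.001, -2.958]
force: [1.4, 1.5, -0.3]
width: 0.0619
```

```bash
cat > ov.py <<'E'
from h import *
def draw(n,img,segs,x0,y0,s,col):
    for a,b in segs:
        t=np.linspace(0,1,2)[:,None]; p=proj(n,np.array(a)*(1-t)+np.array(b)*t)
        q=((p-[x0,y0]+.5)*s-.5)
        cv2.line(img,*[tuple(int(round(v*8)) for v in r) for r in q],col,1,cv2.LINE_AA,3)
def restsegs(x,y,th,xp,zp):
    c,s=np.cos(th),np.sin(th)
    W=lambda p:(x+c*p[0]-s*p[1],y+s*p[0]+c*p[1],p[2])
    B=lambda u,v,h:W((xp-u*.7071+h*.7071,v,zp+u*.7071+h*.7071)) # u up slope, v side, h above board
    S=[]
    def loop(P): 
        for i in range(len(P)): S.append((P[i],P[(i+1)%len(P)]))
    loop([W((a,b,0.0)) for a,b in((-.07,-.045),(.08,-.045),(.08,.045),(-.07,.045))])
    loop([B(0,-.015,0),B(.105,-.015,0),B(.105,.015,0),B(0,.015,0)])
    loop([B(0,-.026,0),B(0,-.026,.04),B(0,.026,.04),B(0,.026,0)])
    for v in(-.026,.026): loop([B(0,v,0),B(.04,v,0),B(.04,v,.036),B(0,v,.036)])
    return S,W((xp+.01556,0,zp+.01556))
def bsegs(x,y,z,d):
    d=np.array(d)/np.linalg.norm(d); j=np.cross([0,0,1],d);j/=np.linalg.norm(j);k=np.cross(d,j);m=np.array([x,y,z]);S=[]
    def ring(u,r): return [m+d*u+r/np.cos(np.pi/8)*(np.cos(a)*j+np.sin(a)*k) for a in np.pi/8+np.arange(8)*np.pi/4]
    for u,r in((-.085,.022),(.035,.022),(.035,.018),(.085,.018)):
        R=ring(u,r);S+=[(R[i],R[(i+1)%8]) for i in range(8)]
    return S
E
cat > ovrun.py <<'E'
from ov import *
import sys
def show(rp,bp,f):
    out=[]
    for n,im,x0,y0 in(('top','t0',195,155),('side','s0',190,170)):
        g=cv2.resize(cv2.imread(f'pics/{im}.png')[y0:y0+75,x0:x0+110],(770,525),interpolation=2)
        draw(n,g,restsegs(*rp)[0],x0,y0,7,(0,0,255)); 
        if n=='top': draw(n,g,bsegs(*bp),x0,y0,7,(0,255,255))
        out.append(g[:300] if n=='side' else g[:460])
    # top rest+bottle, side rest
    out[0]=cv2.resize(out[0],(550,int(460*550/770)));out[1]=out[1][:, 250:][:300]
    out[1]=np.pad(out[1],((0,270-270),(0,550-out[1].shape[1]),(0,0)))[:270]
    cv2.imwrite('pics/'+f,np.vstack(out))
E
python3 - <<'E'
from ovrun import *
np.set_printoptions(precision=4,suppress=True)
f=lambda x,y,z:atz('top',(195+(x+.5)/5-.5,155+(y+.5)/5-.5),z)[:2]
for p in((408,285),(518,235),(325,105)):print(f(*p,.003))
g=lambda x,y,z:atz('side',(190+(x+.5)/5-.5,170+(y+.5)/5-.5),z)[:2]
for p in((433,272),(485,187),(230,208)):print('S',g(*p,.003))
th=np.radians(26);c,s=np.cos(th),np.sin(th)
near=np.array([.5515,-.1355]); o=near+.07*np.array([c,s])
print(o,restsegs(*o,th,.046,.008)[1])
show((*o,th,.046,.008),(.601,.0955,.022,(np.cos(np.radians(125.2)),np.sin(np.radians(125.2)),0)),'o1.png')
E
```

```text
[ 0.5241 -0.0985]
[ 0.5632 -0.177 ]
[ 0.6555 -0.0345]
S [ 0.5241 -0.0997]
S [ 0.5638 -0.1802]
S [ 0.6569 -0.0391]
[ 0.6144 -0.1048] (np.float64(0.6697453447311185), np.float64(-0.07782789192842898), 0.023559999999999998)
```

View pics/o1.png

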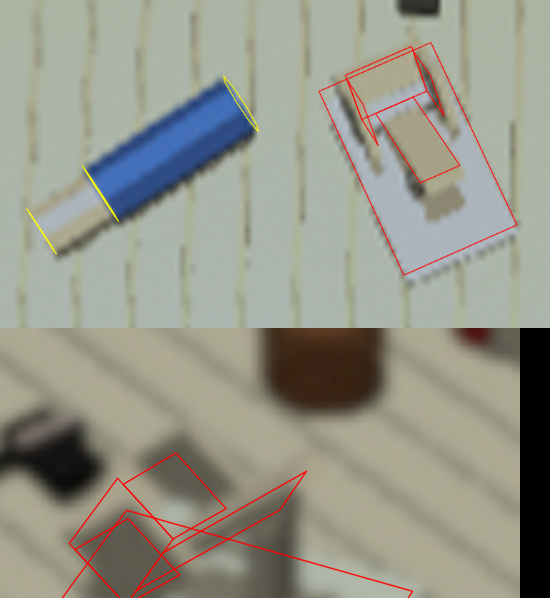

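```bash
python3 - <<'E'
from ov import *
th=np.radians(26.2); o=(.6065,-.1085)
print(restsegs(*o,th,.046,.008)[1])
out=[]
for n,im,x0,y0 in(('top','t0',250,155),('side','s0',230,180)):
    g=cv2.resize(cv2.imread(f'pics/{im}.png')[y0:y0+60,x0:x0+50],(400,480),interpolation=2)
    draw(n,g,restsegs(*o,th,.046,.008)[0],x0,y0,8,(0,0,255)); out.append(g)
cv2.imwrite('pics/o2.png',np.hstack(out))
E
```

```text
(np.float64(0.6617352252371517), np.float64(-0.08132089970214017), 0.023559999999999998)
```

View pics/o2.png

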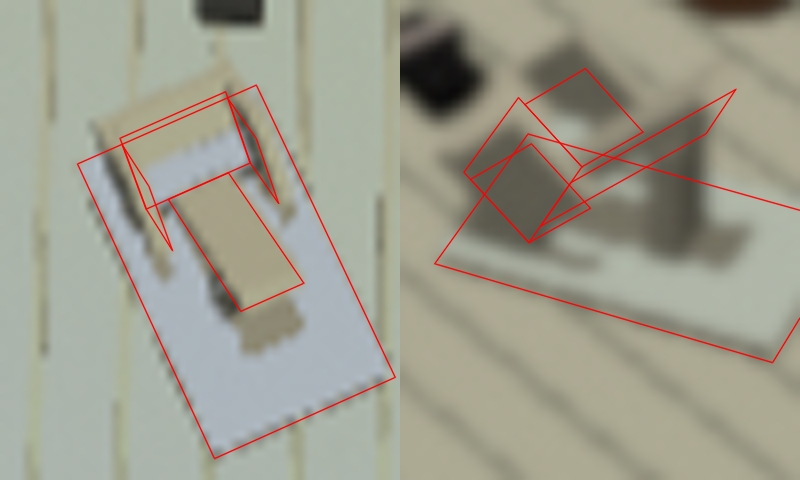

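```bash
cat > pl.py <<'E'
from h import *
from scipy.spatial.transform import Rotation as Ro
np.set_printoptions(precision=4,suppress=True)
def Rm(yang,z):
    z=np.array(z)/np.linalg.norm(z); y=np.array([np.cos(yang),np.sin(yang),0]); x=np.cross(y,z); return np.c_[x,y,z]
def rot(e): return Ro.from_euler('xyz',e).as_matrix()
def delta(R0,p0,R1,p1):
    print('d mm',(np.array(p1)-p0)*1000,'rotvec deg',np.degrees(Ro.from_matrix(R1@R0.T).as_rotvec()),'tcp',np.array(p1))
E
cat > pick.py <<'E'
from pl import *
b=np.radians(125.2); d=np.array([np.cos(b),np.sin(b),0]); phi=np.radians(20)
z=np.array([0,0,-1])*np.cos(phi)-d*np.sin(phi)
R1=Rm(b-np.radians(270),z)
G=np.array([.601,.0955,.027]); p1=G-.1593*z; p0=p1+np.array([0,0,.12])
E
python3 - <<'E'
from pick import *
s=arm.get_state();R=rot(s['ee_rot']);p=s['eef_pos'];print(p,s['q'])
Rv=Rm(b-np.radians(270),[0,0,-1])
print('yaw');delta(R,p,Rv,p0)
print('tilt');delta(Rv,p0,R1,p0);print('down');delta(R1,p0,R1,p1)
E
```

```text
[0.4162 0.3619 0.3362] [ 1.0709  0.2132 -0.358   0.0001 -1.0007 -2.4585]
yaw
d mm [ 153.3631 -221.8498  -39.5166] rotvec deg [  0.0619   0.0419 114.7003] tcp [0.5696 0.14   0.2967]
tilt
d mm [0. 0. 0.] rotvec deg [-16.3429 -11.5286   0.    ] tcp [0.5696 0.14   0.2967]
down
d mm [   0.    0. -120.] rotvec deg [0. 0. 0.] tcp [0.5696 0.14   0.1767]
```

Emit:
move_arm --pt "9 -13 0 0 0 6.75" --pt "9 -13 0 0 0 6.75" --pt "9 -13 0 0 0 6.75" --pt "9 -13 0 0 0 6.75" --pt "9 -13 0 0 0 6.75" --claw 0

```text
t: 10.68
eef_pos: [0.4617, 0.2966, 0.3351]
ee_rot: [3.142, 0.001, -2.363]
force: [0.4, 0.1, -0.1]
width: 0.0863
```

Emit:
move_arm --pt "9 -13 0 0 0 6.75" --pt "9 -13 0 0 0 6.75" --pt "9 -13 0 0 0 6.75" --pt "9 -13 0 0 0 6.75" --pt "9 -13 0 0 0 6.75"

```text
t: 11.1
eef_pos: [0.5068, 0.2315, 0.3349]
ee_rot: [-3.141, 0.0, -1.774]
force: [0.2, 0.1, -0.5]
width: 0.0875
```

Emit:
move_arm --pt "9 -13 0 0 0 6.75" --pt "9 -13 0 0 0 6.75" --pt "9 -13 0 0 0 6.75" --pt "9 -13 0 0 0 6.75" --pt "9 -13 0 0 0 6.75"

```text
t: 11.52
eef_pos: [0.5518, 0.1665, 0.3349]
ee_rot: [-3.141, 0.0, -1.185]
force: [-0.3, 0.9, -0.5]
width: 0.0876
```

Emit:
move_arm --pt "9 -13 -8 0 0 6.75" --pt "9 -14 -8 0 0 6.75" --pt "0 0 -8 -5.45 -3.85 0" --pt "0 0 -8 -5.45 -3.85 0" --pt "0 0 -8 -5.45 -3.85 0"

```text
t: 11.93
eef_pos: [0.5699, 0.1407, 0.2951]
ee_rot: [-3.139, -0.351, -0.956]
force: [1.4, -2.5, 1.2]
width: 0.088
```

```bash
python3 - <<'E'
from pick import *
s=arm.get_state();R=rot(s['ee_rot']);p=s['eef_pos'];print(p,s['q'],s['width'])
delta(R,p,R1,p1)
E
```

```text
[0.5699 0.1407 0.2951] [ 0.656   0.2843 -0.5836  0.5085 -0.7824 -0.4197] 0.0879523347315539
d mm [  -0.315    -0.6352 -118.4097] rotvec deg [-0.0186  0.1751 -0.0606] tcp [0.5696 0.14   0.1767]
```

Emit:
move_arm --pt "0 0 -30 0 0 0" --pt "0 0 -30 0 0 0" --pt "0 0 -25 0 0 0" --pt "0 0 -20 0 0 0" --pt "0 0 -10 0 0 0"

```text
t: 12.35
eef_pos: [0.5688, 0.1398, 0.1774]
ee_rot: [3.138, -0.347, -0.955]
force: [-0.4, -0.2, 0.4]
width: 0.088
```

```bash
python3 - <<'E'
from pick import *
s=arm.get_state();R=rot(s['ee_rot']);p=s['eef_pos'];print(p,s['force'])
delta(R,p,R1,p1)
a=grab('top')[...,::-1];c=grab('side')[...,::-1]
A=cv2.resize(a[140:240,160:280],(480,400),interpolation=2);B=cv2.resize(c[170:270,150:270],(320,267),interpolation=2)
cv2.imwrite('pics/m4.png',np.hstack([A,np.pad(B,((0,133),(0,0),(0,0)))]))
E
```

```text
[0.5688 0.1398 0.1774] [-0.4276 -0.1972  0.4023]
d mm [ 0.7854  0.2198 -0.7285] rotvec deg [-0.014  -0.2296 -0.0228] tcp [0.5696 0.14   0.1767]
```

View pics/m4.png

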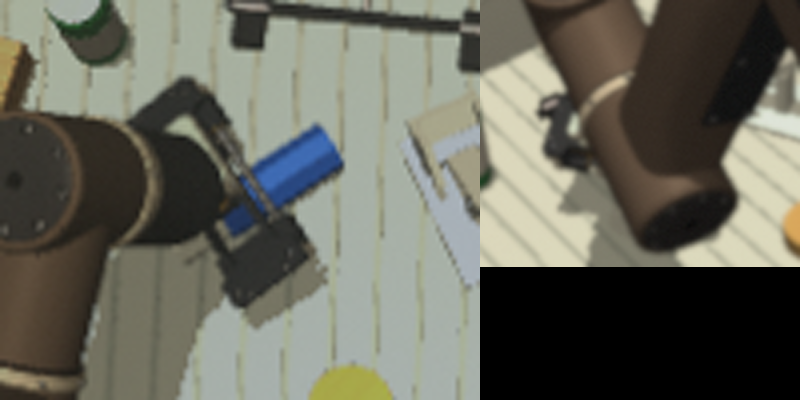

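The jaws straddle the blue body square, foot end showing at (325,150) in the crop. Closing.

Emit:
move_arm --pt "0 0 0 0 0 0" --pt "0 0 0 0 0 0" --pt "0 0 0 0 0 0" --pt "0 0 0 0 0 0" --pt "0 0 0 0 0 0" --claw 255 --squeeze 35

```text
t: 12.87
eef_pos: [0.5697, 0.1405, 0.1803]
ee_rot: [-3.14, -0.347, -0.956]
force: [0.0, -0.2, -0.1]
width: 0.0599
```

Emit:
move_arm --pt "0 0 0 0 0 0" --pt "0 0 0 0 0 0" --pt "0 0 0 0 0 0" --pt "0 0 0 0 0 0" --pt "0 0 0 0 0 0"

```text
t: 13.28
eef_pos: [0.5692, 0.1399, 0.1795]
ee_rot: [3.141, -0.347, -0.956]
force: [-4.6, -0.1, 5.1]
width: 0.044
```

```bash
cat > place.py <<'E'
from pick import *
# bottle mid in tool frame, from the grip
Rg=R1
def setgrip(p,R,mid=(.601,.0955,.022)):
    return R.T@(np.array(mid)-p), R.T@d
th=np.radians(26.2); X=np.array([np.cos(th),np.sin(th),0]); U=(-X+[0,0,1])/np.sqrt(2); H=(X+[0,0,1])/np.sqrt(2)
seat=np.array([.668,-.0785,.032])
# tool orientation with the bottle axis along U: rotate grip by yaw then about the jaw axis
def target(R,p,u,h):
    m,a=setgrip(p,R)
    yaw=Ro.from_rotvec([0,0,th+np.pi-b]).as_matrix(); j=np.cross([0,0,1],-X)
    raise_=Ro.from_rotvec(-j*np.pi/4).as_matrix()
    R2=raise_@yaw@R
    pm=seat+U*(.085+u)+H*h
    return R2,pm-R2@m,yaw@R
E
python3 - <<'E'
from place import *
s=arm.get_state();R=rot(s['ee_rot']);p=s['eef_pos'];print(p,s['width'],s['force'])
np.save('grip.npy',np.r_[p,s['ee_rot']])
R2,p2,Ry=target(R,p,.012,.04)
print('axis',R2@(R.T@d),U)
up=p+[0,0,.15]
print('yaw');delta(R,up,Ry,p2+[0,0,.06]);print('raise');delta(Ry,p2,R2,p2)
E
```

```text
[0.5692 0.1399 0.1795] 0.04395155375137934 [-4.6302 -0.1186  5.124 ]
axis [-0.6345 -0.3122  0.7071] [-0.6345 -0.3122  0.7071]
yaw
d mm [ 128.0843 -204.3859    9.3353] rotvec deg [ 0. -0. 81.] tcp [ 0.6973 -0.0645  0.3389]
raise
d mm [0. 0. 0.] rotvec deg [-19.8678  40.3766   0.    ] tcp [ 0.6973 -0.0645  0.2789]
```

Emit:
move_arm --pt "0 0 10 0 0 0" --pt "0 0 30 0 0 0" --pt "0 0 36 0 0 0" --pt "0 0 38 0 0 0" --pt "0 0 36 0 0 0"

```text
t: 13.7
eef_pos: [0.5691, 0.1405, 0.3304]
ee_rot: [3.14, -0.345, -0.955]
force: [1.8, 0.4, -2.7]
width: 0.0439
```

Emit:
move_arm --pt "10.7 -17 2 0 0 6.75" --pt "10.7 -17 2 0 0 6.75" --pt "10.7 -17 2 0 0 6.75" --pt "10.7 -17 2 0 0 6.75" --pt "10.7 -17 2 0 0 6.75"

```text
t: 14.12
eef_pos: [0.6228, 0.0544, 0.3388]
ee_rot: [3.141, -0.346, -0.362]
force: [0.3, 0.0, -3.9]
width: 0.0436
```

Emit:
move_arm --pt "10.7 -17 0 0 0 6.75" --pt "10.7 -17 0 0 0 6.75" --pt "10.7 -17 0 0 0 6.75" --pt "10.7 -17 0 0 0 6.75" --pt "10.7 -17 0 0 0 6.75"

```text
t: 14.53
eef_pos: [0.667, -0.0157, 0.3383]
ee_rot: [3.141, -0.341, 0.121]
force: [-0.3, -0.5, -2.6]
width: 0.0439
```

Emit:
move_arm --pt "10.7 -17 0 0 0 6.75" --pt "10.7 -17 0 0 0 6.75" --pt "0 0 0 -2.84 5.77 0" --pt "0 0 0 -2.84 5.77 0" --pt "0 0 0 -2.84 5.77 0"

```text
t: 14.95
eef_pos: [0.6844, -0.0442, 0.3392]
ee_rot: [3.09, -0.002, 0.316]
force: [1.1, -0.2, -3.7]
width: 0.0439
```

Emit:
move_arm --pt "0 0 0 -2.84 5.77 0" --pt "0 0 0 -2.84 5.77 0" --pt "0 0 0 -2.84 5.77 0" --pt "0 0 0 -2.84 5.77 0" --pt "0 0 0 0 0 0"

```text
t: 15.37
eef_pos: [0.6852, -0.0426, 0.3359]
ee_rot: [3.024, 0.447, 0.303]
force: [0.3, 0.5, -4.9]
width: 0.0436
```

```bash
cat > chk.py <<'E'
from place import *
g=np.load('grip.npy');Rg=rot(g[3:]);pg=g[:3]
def chk(u,h):
    s=arm.get_state();R=rot(s['ee_rot']);p=s['eef_pos'];print(p,s['width'],s['force'],s['q'],s['t'])
    R2,p2,_=target(Rg,pg,u,h);delta(R,p,R2,p2)
    m,a=setgrip(pg,Rg);mid=p+R@m;ax=R@a;foot=mid-.085*ax
    e=foot-seat;print('foot u,v,h mm',1000*e@U,1000*e@np.cross(U,H)*-1,1000*e@H,'axis',ax,U)
    return mid,ax
E
python3 - <<'E'
from chk import *
from ov import *
mid,ax=chk(.012,.04)
a=grab('top')[...,::-1].copy();c=grab('side')[...,::-1].copy()
o=(.6065,-.1085)
out=[]
for n,im,x0,y0 in(('top',a,215,120),('side',c,205,120)):
    g=cv2.resize(im[y0:y0+120,x0:x0+100],(400,480),interpolation=2)
    draw(n,g,bsegs(*mid,ax),x0,y0,4,(0,255,255));out.append(g)
cv2.imwrite('pics/m5.png',np.hstack(out))
E
```

```text
[ 0.6852 -0.0426  0.3359] 0.04360439960886287 [ 0.2618  0.4687 -4.9112] [ 0.2598  0.5514  0.0588  0.1362 -1.5208  1.6036] 15.3667
d mm [ 12.1622 -21.8914 -57.0465] rotvec deg [5.7913 1.7931 5.9681] tcp [ 0.6973 -0.0645  0.2789]
foot u,v,h mm 57.301716806543304 -4.638996209227158 77.1782313983673 axis [-0.6819 -0.1717  0.711 ] [-0.6345 -0.3122  0.7071]
```

View pics/m5.png

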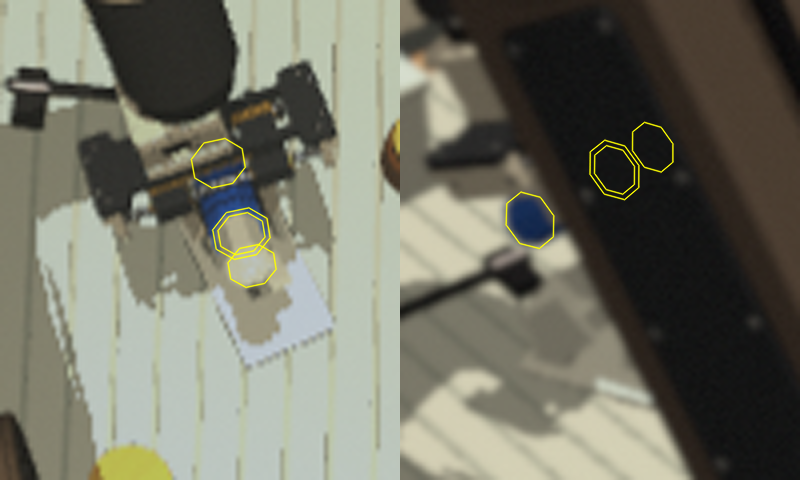

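Emit:
move_arm --pt "3 -6 -3 1.45 0.45 1.5" --pt "3 -6 -3 1.45 0.45 1.5" --pt "3 -5 -4 1.45 0.45 1.5" --pt "3 -5 -4 1.45 0.45 1.5" --pt "0 0 0 0 0 0"

```text
t: 15.88
eef_pos: [0.6965, -0.0665, 0.3252]
ee_rot: [-3.141, 0.424, 0.457]
force: [0.4, 0.1, -2.3]
width: 0.0438
```

```bash
python3 -c "
from chk import *
chk(.012,.04)"
```

```text
[ 0.6965 -0.0665  0.3252] 0.043821756962729025 [ 0.447  0.076 -2.301] [ 0.2109  0.574   0.0954  0.1002 -1.5054  1.789 ] 15.8833
d mm [  0.7776   1.9701 -46.3707] rotvec deg [-0.4093  0.7185  0.0768] tcp [ 0.6973 -0.0645  0.2789]
foot u,v,h mm 43.64237412358902 1.2256948471780014 73.70858521649559 axis [-0.6437 -0.3164  0.6968] [-0.6345 -0.3122  0.7071]
```

Emit:
move_arm --pt "0.5 1 -15 0 0.6 0" --pt "0.5 1 -15 0 0 0" --pt "0 0 -10 0 0 0" --pt "0 0 -6 0 0 0" --pt "0 0 0 0 0 0"

```text
t: 16.3
eef_pos: [0.6971, -0.063, 0.2774]
ee_rot: [-3.137, 0.44, 0.459]
force: [0.4, 0.3, -3.3]
width: 0.0436
```

```bash
python3 -c "
from chk import *
chk(.012,.01)"
```

```text
[ 0.6971 -0.063   0.2774] 0.04360970972294177 [ 0.4311  0.341  -3.2675] [ 0.2153  0.6171  0.0548  0.099  -1.439   1.7788] 16.3
d mm [-18.8044 -10.8945 -19.7774] rotvec deg [-0.2165 -0.2101  0.0638] tcp [ 0.6783 -0.0739  0.2577]
foot u,v,h mm 10.91109188433627 -2.5395337937758047 39.09419577584462 axis [-0.6322 -0.3142  0.7082] [-0.6345 -0.3122  0.7071]
```

Emit:
move_arm --pt "-4.5 -2.5 -5 0 0 0" --pt "-4.5 -2.5 -5 0 0 0" --pt "-4.5 -2.5 -5 0 0 0" --pt "-4 -2 -4 0 0 0" --pt "0 0 0 0 0 0"

```text
t: 16.72
eef_pos: [0.6789, -0.0733, 0.2596]
ee_rot: [-3.137, 0.44, 0.458]
force: [-0.9, -0.2, -3.3]
width: 0.0439
```

```bash
python3 -c "
from chk import *
chk(.012,.0)"
```

```text
[ 0.6789 -0.0733  0.2596] 0.043887343805493376 [-0.8642 -0.1882 -3.2765] [ 0.2065  0.6063 -0.0119  0.1032 -1.382   1.78  ] 16.7167
d mm [-6.9499 -3.6245 -9.0525] rotvec deg [-0.2371 -0.1764  0.0973] tcp [ 0.6719 -0.077   0.2506]
foot u,v,h mm 13.00983006360991 -1.2711618470077408 11.815737975783708 axis [-0.6328 -0.314   0.7078] [-0.6345 -0.3122  0.7071]
```

No contact yet. Continuing in small steps along the board normal.

Emit:
move_arm --pt "-1.3 -0.7 -1.4 0 0 0" --pt "-1.3 -0.7 -1.4 0 0 0" --pt "-1.3 -0.7 -1.4 0 0 0" --pt "0 0 0 0 0 0" --pt "0 0 0 0 0 0"

```text
t: 17.13
eef_pos: [0.6768, -0.0747, 0.2571]
ee_rot: [-3.138, 0.436, 0.459]
force: [2.4, 2.3, 3.4]
width: 0.0436
```

Emit:
move_arm --pt "-0.7 -0.3 -0.7 0 0 0" --pt "-0.7 -0.3 -0.7 0 0 0" --pt "-0.7 -0.3 -0.7 0 0 0" --pt "0 0 0 0 0 0" --pt "0 0 0 0 0 0"

```text
t: 17.55
eef_pos: [0.6741, -0.076, 0.2547]
ee_rot: [-3.138, 0.438, 0.459]
force: [0.2, 0.2, 4.9]
width: 0.0436
```

Emit:
move_arm --pt "-0.6 -0.3 0.7 0 0 0" --pt "-0.6 -0.3 0.7 0 0 0" --pt "-0.6 -0.3 0.7 0 0 0" --pt "0 0 0 0 0 0" --pt "0 0 0 0 0 0"

```text
t: 17.97
eef_pos: [0.6723, -0.0766, 0.2559]
ee_rot: [-3.137, 0.438, 0.459]
force: [2.0, 1.4, -0.5]
width: 0.0436
```

```bash
python3 -c "
from chk import *
chk(.012,.0)"
```

```text
[ 0.6723 -0.0766  0.2559] 0.043559350209150874 [ 1.994   1.3927 -0.4935] [ 0.2041  0.6001 -0.0339  0.1051 -1.3649  1.7807] 17.9667
d mm [-0.3357 -0.3991 -5.2666] rotvec deg [-0.242  -0.1064  0.0519] tcp [ 0.6719 -0.077   0.2506]
foot u,v,h mm 15.357507713008681 -1.1899825710768537 4.092629180567687 axis [-0.6334 -0.3146  0.707 ] [-0.6345 -0.3122  0.7071]
```

Emit:
move_arm --pt "0.6 0.3 -0.7 0 0 0" --pt "0.6 0.3 -0.7 0 0 0" --pt "0.6 0.3 -0.7 0 0 0" --pt "0 0 0 0 0 0" --pt "0 0 0 0 0 0"

```text
t: 18.38
eef_pos: [0.6732, -0.0762, 0.2551]
ee_rot: [-3.137, 0.442, 0.459]
force: [-4.1, 0.1, 8.4]
width: 0.0439
```

Emit:
move_arm --pt "0.6 0.3 -0.7 0 0 0" --pt "0.6 0.3 -0.7 0 0 0" --pt "0.6 0.3 -0.7 0 0 0" --pt "0 0 0 0 0 0" --pt "0 0 0 0 0 0"

```text
t: 18.8
eef_pos: [0.6739, -0.0759, 0.2546]
ee_rot: [-3.137, 0.445, 0.459]
force: [-9.4, 0.1, 20.6]
width: 0.0439
```

Emit:
move_arm --pt "-0.6 -0.3 0.7 0 0 0" --pt "-0.6 -0.3 0.7 0 0 0" --pt "0 0 0 0 0 0" --pt "0 0 0 0 0 0" --pt "0 0 0 0 0 0"

```text
t: 19.22
eef_pos: [0.6735, -0.0761, 0.2549]
ee_rot: [-3.137, 0.443, 0.459]
force: [-6.1, 0.2, 12.7]
width: 0.0435
```

Emit:
move_arm --pt "0 0 0 0 0 0" --pt "0 0 0 0 0 0" --pt "0 0 0 0 0 0" --pt "0 0 0 0 0 0" --pt "0 0 0 0 0 0" --claw 40

```text
t: 19.63
eef_pos: [0.6747, -0.0754, 0.2529]
ee_rot: [-3.137, 0.439, 0.459]
force: [-0.4, 0.1, 1.0]
width: 0.0708
```

```bash
python3 -c "
from chk import *
m,a=chk(.012,.0); print(m,a)
R=rot(arm.get_state()['ee_rot']);print('toolz',R[:,2])"
```

```text
[ 0.6747 -0.0754  0.2529] 0.07081251673506266 [-0.3937  0.0981  1.0307] [ 0.205   0.6062 -0.0298  0.1048 -1.3632  1.7797] 19.6333
d mm [-2.758  -1.5442 -2.3561] rotvec deg [-0.2315 -0.1246  0.0549] tcp [ 0.6719 -0.077   0.2506]
foot u,v,h mm 11.462741113152488 -1.143612545924774 3.877896093701824 axis [-0.6332 -0.3144  0.7072] [-0.6345 -0.3122  0.7071]
[ 0.6089 -0.1066  0.103 ] [-0.6332 -0.3144  0.7072]
toolz [-0.3828 -0.1842 -0.9053]
```

Emit:
move_arm --pt "4 2 10 0 0 0" --pt "10 5 24 0 0 0" --pt "12 6 28 0 0 0" --pt "14 7 34 0 0 0" --pt "6 2 36 0 0 0"

```text
t: 20.05
eef_pos: [0.7217, -0.0525, 0.3866]
ee_rot: [-3.137, 0.439, 0.46]
force: [1.6, -0.1, -1.2]
width: 0.0741
```

```bash
python3 - <<'E'
from chk import *
from ov import *
a=grab('top')[...,::-1].copy();c=grab('side')[...,::-1].copy()
mid=np.array([.6089,-.1066,.103]);ax=U
s=arm.get_state();print(s['eef_pos'],s['ee_rot'],s['t'])
for n in('top','side'):
    print([(np.round(r['xy'],1),round(r['score'],2),r['pixels'].sum()) for r in arm.masks_of('bottle_mid',n)][:3], proj(n,mid),proj(n,mid+.085*U),proj(n,mid-.085*U))
out=[]
for n,im,x0,y0 in(('top',a,235,140),('side',c,215,140)):
    g=cv2.resize(im[y0:y0+80,x0:x0+80],(400,400),interpolation=2)
    draw(n,g,bsegs(*mid,ax),x0,y0,5,(0,255,255));out.append(g)
cv2.imwrite('pics/m6.png',np.hstack(out))
R2=Rm(th-np.pi/2+0,-U); R=rot(s['ee_rot'])
print(R[:,1],R2[:,1])
if R2[:,1]@R[:,1]<0: R2=Rm(th+np.pi/2,-U)
G=mid+.063*U;p2=G+.1593*U
delta(R,s['eef_pos'],R2,p2);print('pre',p2+.06*U)
E
```

```text
[ 0.7227 -0.053   0.3932] [3.1402 0.4285 0.4579] 20.15
[(array([281.2, 182.2]), 0.8, np.int64(458))] [279.7406 182.3144] [287.9018 194.4138] [272.2593 171.2341]
[(array([243.6, 192.4]), 0.65, np.int64(120)), (array([275.8, 253.1]), 0.51, np.int64(440))] [260.4852 185.995 ] [278.2755 175.5649] [243.8739 195.7546]
[ 0.4426 -0.8967  0.0013] [ 0.4415 -0.8973  0.    ]
d mm [-254.8437 -122.9711 -132.9682] rotvec deg [ 30.8013 -62.3562  -0.0137] tcp [ 0.4679 -0.176   0.2602]
pre [ 0.4298 -0.1947  0.3026]
```

View pics/m6.png

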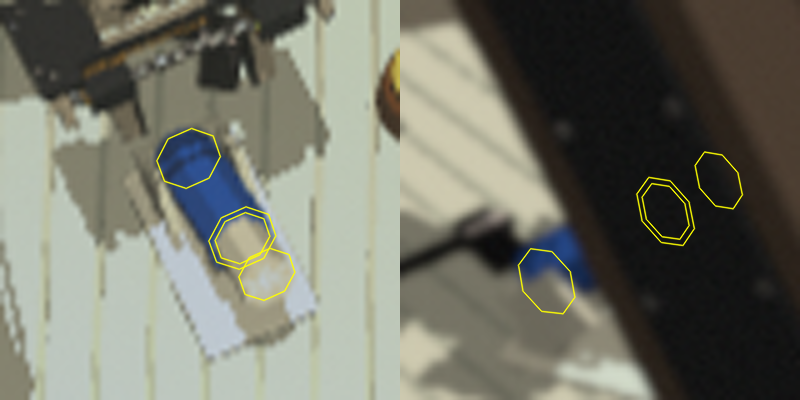

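Emit:
move_arm --pt "-10 -5 14 0 0 0" --pt "-19 -9 12 2.05 -4.16 0" --pt "-19 -9 10 2.05 -4.16 0" --pt "-19 -9 6 2.05 -4.16 0" --pt "-19 -9 4 2.05 -4.16 0" --claw 0

```text
t: 20.67
eef_pos: [0.6332, -0.0951, 0.4319]
ee_rot: [-3.138, 0.111, 0.459]
force: [0.1, -0.4, -0.5]
width: 0.0871
```

Emit:
move_arm --pt "-19 -9 0 2.05 -4.16 0" --pt "-19 -9 0 2.05 -4.16 0" --pt "-19 -9 0 2.05 -4.16 0" --pt "-19 -9 0 2.05 -4.16 0" --pt "-19 -9 0 2.05 -4.16 0"

```text
t: 21.08
eef_pos: [0.5375, -0.14, 0.4312]
ee_rot: [-3.138, -0.293, 0.459]
force: [-0.6, -0.6, -0.2]
width: 0.0875
```

Emit:
move_arm --pt "-19 -10 0 2.05 -4.16 0" --pt "-19 -10 0 2.05 -4.16 0" --pt "-19 -10 0 2.05 -4.16 0" --pt "-19 -10 0 2.05 -4.16 0" --pt "-19 -10 0 2.05 -4.16 0"

```text
t: 21.5
eef_pos: [0.4426, -0.1891, 0.4313]
ee_rot: [-3.14, -0.699, 0.461]
force: [-1.0, -1.7, -0.9]
width: 0.0875
```

```bash
cat > cap.py <<'E'
from chk import *
mid=np.array([.6089,-.1066,.103]); R2=Rm(th-np.pi/2,-U); G=mid+.063*U;p2=G+.1593*U
s=arm.get_state();R=rot(s['ee_rot']);print(s['eef_pos'],s['q'],s['force'],s['width'],s['t'])
print('pre');delta(R,s['eef_pos'],R2,p2+.06*U)
print('grasp');delta(R,s['eef_pos'],R2,p2)
E
python3 cap.py
```

```text
[ 0.4426 -0.1891  0.4313] [-0.2456 -0.0782 -0.3194 -0.5887 -0.8541  2.5633] [-0.9605 -1.7158 -0.8921] 0.08748375853820013 21.5
pre
d mm [ -12.8555   -5.6554 -128.6947] rotvec deg [ 2.14   -4.4915 -0.2625] tcp [ 0.4298 -0.1947  0.3026]
grasp
d mm [  25.212    13.0761 -171.1211] rotvec deg [ 2.14   -4.4915 -0.2625] tcp [ 0.4679 -0.176   0.2602]
```

Emit:
move_arm --pt "-4 -2 -20 1.1 -2.2 0" --pt "-4 -2 -25 1.1 -2.2 0" --pt "-5 -2 -30 0 0 0" --pt "0 0 -30 0 0 0" --pt "0 0 -24 0 0 0"

```text
t: 21.92
eef_pos: [0.43, -0.1949, 0.3011]
ee_rot: [-3.133, -0.779, 0.451]
force: [-1.6, -0.4, -0.5]
width: 0.0879
```

```bash
python3 cap.py
```

```text
[ 0.43   -0.1949  0.3011] [-0.4066  0.0779 -0.4194 -0.9192 -0.7414  3.0312] [-1.5651 -0.45   -0.5228] 0.08792913236260745 21.9167
pre
d mm [-0.2301  0.1953  1.5203] rotvec deg [-0.1606 -0.5037  0.0089] tcp [ 0.4298 -0.1947  0.3026]
grasp
d mm [ 37.8373  18.9268 -40.9061] rotvec deg [-0.1606 -0.5037  0.0089] tcp [ 0.4679 -0.176   0.2602]
```

q6 is at its stop. I'll turn the gripper half a turn about its own axis, which gives the same grasp, before going in.

Emit:
move_arm --pt "0 0 0 4.23 2.08 -4.71" --pt "0 0 0 4.23 2.08 -4.71" --pt "0 0 0 4.23 2.08 -4.71" --pt "0 0 0 4.23 2.08 -4.71" --pt "0 0 0 4.23 2.08 -4.71"

```text
t: 22.33
eef_pos: [0.4309, -0.1948, 0.3026]
ee_rot: [-2.633, -0.623, -0.294]
force: [0.0, 0.8, 0.2]
width: 0.0873
```

```bash
python3 cap.py
```

```text
[ 0.4309 -0.1948  0.3026] [-0.4085  0.0778 -0.4155 -0.9218 -0.7481  2.4497] [0.0164 0.7741 0.1516] 0.08732955207128042 22.3333
pre
d mm [-1.1451  0.0499 -0.021 ] rotvec deg [-21.4662 -10.8989  23.527 ] tcp [ 0.4298 -0.1947  0.3026]
grasp
d mm [ 36.9223  18.7814 -42.4474] rotvec deg [-21.4662 -10.8989  23.527 ] tcp [ 0.4679 -0.176   0.2602]
```

Right direction; 146.7° more, i.e. 22 rows.

Emit:
move_arm --pt "0 0 0 4.23 2.08 -4.71" --pt "0 0 0 4.23 2.08 -4.71" --pt "0 0 0 4.23 2.08 -4.71" --pt "0 0 0 4.23 2.08 -4.71" --pt "0 0 0 4.23 2.08 -4.71"

```text
t: 22.75
eef_pos: [0.4309, -0.1947, 0.3028]
ee_rot: [-2.395, -0.275, -0.817]
force: [-0.4, -0.1, 0.7]
width: 0.0877
```

Emit:
move_arm --pt "0 0 0 4.23 2.08 -4.71" --pt "0 0 0 4.23 2.08 -4.71" --pt "0 0 0 4.23 2.08 -4.71" --pt "0 0 0 4.23 2.08 -4.71" --pt "0 0 0 4.23 2.08 -4.71"

```text
t: 23.17
eef_pos: [0.4309, -0.1947, 0.3028]
ee_rot: [-2.36, 0.131, -1.236]
force: [0.5, 1.3, 0.2]
width: 0.0875
```

Emit:
move_arm --pt "0 0 0 4.23 2.08 -4.71" --pt "0 0 0 4.23 2.08 -4.71" --pt "0 0 0 4.23 2.08 -4.71" --pt "0 0 0 4.23 2.08 -4.71" --pt "0 0 0 4.23 2.08 -4.71"

```text
t: 23.58
eef_pos: [0.4309, -0.1947, 0.3028]
ee_rot: [-2.509, 0.514, -1.702]
force: [-0.4, 0.7, 0.3]
width: 0.0874
```

Emit:
move_arm --pt "0 0 0 4.23 2.08 -4.71" --pt "0 0 0 4.23 2.08 -4.71" --pt "0 0 0 4.23 2.08 -4.71" --pt "0 0 0 4.23 2.08 -4.71" --pt "0 0 0 4.23 2.08 -4.71"

```text
t: 24.0
eef_pos: [0.4309, -0.1947, 0.3028]
ee_rot: [-2.914, 0.766, -2.365]
force: [1.0, 0.7, -0.2]
width: 0.0877
```

```bash
sed -i 's/th-np.pi\/2/th+np.pi\/2/' cap.py; python3 cap.py
```

```text
[ 0.4309 -0.1947  0.3028] [-0.413   0.0757 -0.4176 -0.9349 -0.7401  0.1367] [ 1.0442  0.727  -0.1602] 0.08765936653564524 24.0
pre
d mm [-1.1389  0.0034 -0.1855] rotvec deg [ 8.2579  4.4672 -9.1256] tcp [ 0.4298 -0.1947  0.3026]
grasp
d mm [ 36.9286  18.7349 -42.6119] rotvec deg [ 8.2579  4.4672 -9.1256] tcp [ 0.4679 -0.176   0.2602]
```

Emit:
move_arm --pt "-1 0 0 4.1 2.2 -4.6" --pt "0 0 0 4.1 2.2 -4.6" --pt "9 4.6 -10 0 0 0" --pt "9 4.6 -10 0 0 0" --pt "0 0 0 0 0 0"

```text
t: 24.42
eef_pos: [0.4494, -0.1847, 0.2806]
ee_rot: [-3.134, 0.785, -2.674]
force: [0.0, -0.6, -0.9]
width: 0.0871
```

```bash
python3 cap.py; python3 - <<'E'
from chk import *
from ov import *
a=grab('top')[...,::-1].copy();c=grab('side')[...,::-1].copy()
cv2.imwrite('pics/t7.png',a);cv2.imwrite('pics/s7.png',c)
for n in('top','side'):
    print([(np.round(r['xy'],1),round(r['score'],2),r['pixels'].sum()) for r in arm.masks_of('bottle_mid',n)][:3],[(np.round(r['xy'],1),round(r['score'],2)) for r in arm.spot_point('bottle_mid',n)],[(np.round(r['xy'],1),round(r['score'],2)) for r in arm.spot_point('bottle_foot',n)])
E
```

```text
[ 0.4494 -0.1847  0.2806] [-0.3813  0.1248 -0.4154 -0.9652 -0.6929 -0.0587] [ 0.0078 -0.6426 -0.8583] 0.08711730609059912 24.4167
pre
d mm [-19.6423 -10.0394  22.041 ] rotvec deg [ 0.3079  0.1086 -0.2795] tcp [ 0.4298 -0.1947  0.3026]
grasp
d mm [ 18.4252   8.6921 -20.3854] rotvec deg [ 0.3079  0.1086 -0.2795] tcp [ 0.4679 -0.176   0.2602]
[(array([277.4, 178.2]), 0.84, np.int64(356))] [(array([280. , 183.6]), 0.72)] [(array([278.2, 184.7]), 0.66), (array([271.4, 170.8]), 0.57)]
[(array([255.7, 188.4]), 0.87, np.int64(452))] [(array([260.2, 184.6]), 0.58), (array([205.2, 196.5]), 0.48)] [(array([241.8, 196.8]), 0.65)]
```

Emit:
move_arm --pt "6 3 -7 0 0 0" --pt "6 3 -7 0 0 0" --pt "4 2 -4 0 0 0" --pt "2 1 -2 0 0 0" --pt "0 0 0 0 0 0"

```text
t: 25.23
eef_pos: [0.4674, -0.1765, 0.262]
ee_rot: [-3.134, 0.785, -2.677]
force: [-0.2, 0.7, 0.1]
width: 0.0879
```

Emit:
move_arm --pt "0 0 0 0 0 0" --pt "0 0 0 0 0 0" --pt "0 0 0 0 0 0" --pt "0 0 0 0 0 0" --pt "0 0 0 0 0 0" --claw 255 --squeeze 40

```text
t: 25.65
eef_pos: [0.4669, -0.1769, 0.2633]
ee_rot: [-3.132, 0.787, -2.675]
force: [-0.0, -1.2, -0.3]
width: 0.0599
```

Emit:
move_arm --pt "0 0 0 0 0 0" --pt "0 0 0 0 0 0" --pt "0 0 0 0 0 0" --pt "0 0 0 0 0 0" --pt "0 0 0 0 0 0"

```text
t: 26.07
eef_pos: [0.4669, -0.1767, 0.263]
ee_rot: [-3.133, 0.786, -2.676]
force: [-0.5, 0.4, 1.0]
width: 0.0358
```

```bash
python3 cap.py
```

```text
[ 0.4669 -0.1767  0.263 ] [-0.3611  0.1684 -0.4061 -1.002  -0.6577 -0.0278] [-0.4988  0.4342  0.9748] 0.035812916879553666 26.0667
pre
d mm [-37.1536 -18.051   39.5699] rotvec deg [ 0.2828  0.1983 -0.1486] tcp [ 0.4298 -0.1947  0.3026]
grasp
d mm [ 0.9138  0.6805 -2.8565] rotvec deg [ 0.2828  0.1983 -0.1486] tcp [ 0.4679 -0.176   0.2602]
```

Emit:
move_arm --pt "0 0.5 3 0 0 0" --pt "-6 -3 9 0 0 0" --pt "-12 -6 13 0 0 0" --pt "-12 -6 13 0 0 0" --pt "-10 -5 12 0 0 0"

```text
t: 26.48
eef_pos: [0.4257, -0.1967, 0.3138]
ee_rot: [-3.133, 0.785, -2.675]
force: [0.6, -0.4, -2.5]
width: 0.0357
```

Emit:
move_arm --pt "0 0 25 0 0 0" --pt "0 0 30 0 0 0" --pt "0 0 30 0 0 0" --pt "0 0 30 0 0 0" --pt "0 0 25 0 0 0"

```text
t: 26.9
eef_pos: [0.4258, -0.1964, 0.4559]
ee_rot: [-3.13, 0.786, -2.675]
force: [0.6, -0.3, -3.1]
width: 0.0356
```

```bash
cat > ins.py <<'E'
from pl import *
s=arm.get_state();R=rot(s['ee_rot']);print(s['eef_pos'],s['ee_rot'],s['q'],s['force'],s['width'],s['t'])
y=R[:,1]; Rd=Rm(np.arctan2(y[1],y[0]),[0,0,-1]); delta(R,s['eef_pos'],Rd,[.4435,-.353,.42])
E
python3 ins.py
```

```text
[ 0.4258 -0.1964  0.4559] [-3.1304  0.7863 -2.6745] [-0.3269 -0.1171 -0.29   -0.6842 -0.9044 -0.4845] [ 0.6346 -0.2954 -3.062 ] 0.03563094953644484 26.9
d mm [  17.6928 -156.5883  -35.8577] rotvec deg [-19.5803  40.5792  -0.1786] tcp [ 0.4435 -0.353   0.42  ]
```

Emit:
move_arm --pt "2 -16 0 -1.95 4.05 0" --pt "2 -16 0 -1.95 4.05 0" --pt "2 -16 0 -1.95 4.05 0" --pt "2 -16 0 -1.95 4.05 0" --pt "2 -16 0 -1.95 4.05 0"

```text
t: 27.32
eef_pos: [0.4361, -0.277, 0.4539]
ee_rot: [-3.139, 0.39, -2.68]
force: [0.2, -0.5, -3.8]
width: 0.0357
```

Emit:
move_arm --pt "2 -16 0 -1.95 4.05 0" --pt "2 -16 0 -1.95 4.05 0" --pt "2 -16 0 -1.95 4.05 0" --pt "2 -16 0 -1.95 4.05 0" --pt "0 -13 0 -1.95 4.05 0"

```text
t: 27.73
eef_pos: [0.4447, -0.3543, 0.4537]
ee_rot: [3.139, -0.002, -2.682]
force: [0.3, 1.1, -3.5]
width: 0.0356
```

```bash
python3 ins.py
```

```text
[ 0.4447 -0.3543  0.4537] [ 3.1392 -0.0024 -2.6821] [-0.3287  0.1565 -0.149   0.     -1.2687 -0.7826] [ 0.3478  1.0588 -3.5216] 0.0355589512885277 27.7333
d mm [ -1.176    1.3123 -33.6793] rotvec deg [-0.0616 -0.1845 -0.0002] tcp [ 0.4435 -0.353   0.42  ]
```

```bash
cat > vert.py <<'E'
from pl import *
from ov import bsegs
from scipy.optimize import least_squares
s=arm.get_state();p=s['eef_pos'];R=rot(s['ee_rot'])
obs={}
for n in('top','side'):
    im=grab(n).astype(int); cv2.imwrite(f'pics/v_{n}.png',im[...,::-1])
    m=((im[...,2]>im[...,0]+45)&(im[...,2]>im[...,1]+25)).astype(np.uint8)
    c=proj(n,p+R[:,2]*.26); 
    k,l,st,ce=cv2.connectedComponentsWithStats(m)
    i=min((i for i in range(1,k) if st[i,4]>25),key=lambda i:np.linalg.norm(ce[i]-c),default=None)
    if i is None: print(n,'none');continue
    print(n,'blob',st[i],ce[i],'exp',c)
    obs[n]=(l==i)
def sil(n,par):
    foot=np.array([par[0],par[1],par[2]]);d=np.array([par[3],par[4],1.]);d/=np.linalg.norm(d)
    S=bsegs(*(foot+.085*d),d+1e-9*np.array([1,0,0]))
    P=np.array([a for a,b in S])[:16]  # body rings
    h=cv2.convexHull((proj(n,P)*16).astype(np.float32))
    g=np.zeros((420,560),np.uint8);cv2.fillConvexPoly(g,np.round(h).astype(int),255,cv2.LINE_AA,4);return g/255.
def edges(n,par):
    g=sil(n,par);return g
E
cat > v1.py <<'E'
from vert import *
foot=p+R[:,2]*.307
print('expected foot',foot,'tcp',p)
for n,m in obs.items():
    ys,xs=np.nonzero(m);g=sil(n,[*foot,0,0]);Y,X=np.nonzero(g>.5)
    print(n,'obs bbox',xs.min(),xs.max(),ys.min(),ys.max(),m.sum(),'model',X.min(),X.max(),Y.min(),Y.max(),len(X))
    if n=='side':
        for r in range(max(ys.min(),Y.min()),min(ys.max(),Y.max())+1,3):
            a=xs[ys==r];b=X[Y==r];print(r,a.min(),a.max(),'|',b.min(),b.max())
E
python3 v1.py
```

```text
top blob [ 433  183   37   49 1469] [451.2389 206.8067] exp [356.9134 228.8606]
side blob [391 124  30  26 439] [402.9681 137.3759] exp [354.9747 156.5063]
expected foot [ 0.4437 -0.354   0.1467] tcp [ 0.4447 -0.3543  0.4537]
top obs bbox 433 469 183 231 1469 model 347 369 218 238 339
side obs bbox 391 420 124 149 439 model 346 365 133 173 634
133 392 411 | 353 360
136 391 418 | 350 365
139 391 419 | 349 365
142 392 416 | 349 365
145 397 412 | 349 364
148 404 408 | 348 364[ WARN:0@2.700] global loadsave.cpp:1063 imwrite_ Unsupported depth image for selected encoder is fallbacked to CV_8U.
```

```bash
python3 - <<'E' 2>/dev/null
from pl import *
from ov import *
p=np.array([.4447,-.3543,.4537]);mid=p-[0,0,.307-.085]
out=[]
for n,x0,y0 in(('top',310,170),('side',300,90)):
    im=cv2.imread(f'pics/v_{n}.png')
    g=cv2.resize(im[y0:y0+120,x0:x0+100],(400,480),interpolation=2)
    if n=='side': draw(n,g,bsegs(*mid,[1e-6,0,1]),x0,y0,4,(0,255,255))
    out.append(g)
cv2.imwrite('pics/m8.png',np.hstack(out))
E
```

```text
(no output)
```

View pics/m8.png

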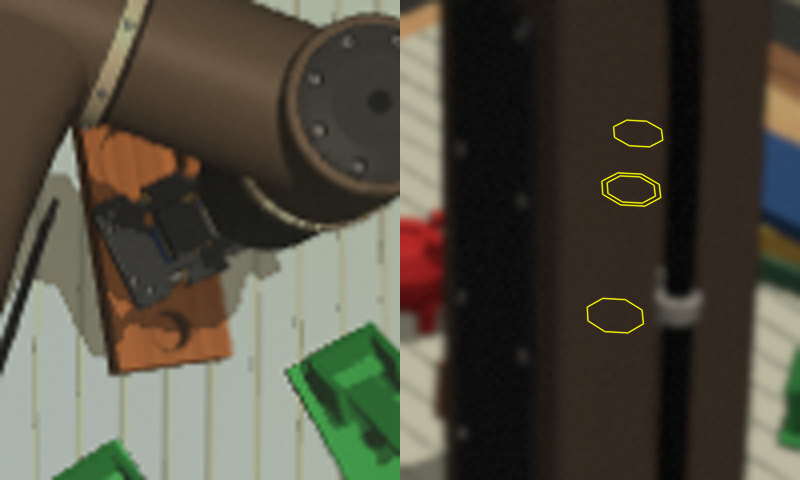

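The bottle is hidden behind the arm in both views, so I'll go back to the tilted pose. It is visible there, and I can check for slip in the grip.

Emit:
move_arm --pt "-2 16 0 1.95 -4.05 0" --pt "-2 16 0 1.95 -4.05 0" --pt "-2 16 0 1.95 -4.05 0" --pt "-2 16 0 1.95 -4.05 0" --pt "-2 16 0 1.95 -4.05 0"

```text
t: 28.25
eef_pos: [0.4342, -0.2721, 0.4538]
ee_rot: [-3.139, 0.399, -2.68]
force: [-0.8, -0.3, -3.0]
width: 0.0359
```

Emit:
move_arm --pt "-2 16 0 1.95 -4.05 0" --pt "-2 16 0 1.95 -4.05 0" --pt "-2 16 0 1.95 -4.05 0" --pt "-2 16 0 1.95 -4.05 0" --pt "0 13 0 1.95 -4.05 0"

```text
t: 28.67
eef_pos: [0.4256, -0.1948, 0.4539]
ee_rot: [-3.132, 0.792, -2.675]
force: [-0.5, 0.5, -3.8]
width: 0.0359
```

```bash
cat > v2.py <<'E'
from vert import *
foot0=p+R[:,2]*.307; a0=-R[:,2]
print('tcp',p,'toolz',R[:,2],s['t'])
# parameters: foot offset (3) and axis tilt about jaw and about tool x
def par(v):
    d=a0+v[3]*R[:,0]+v[4]*R[:,1]; d/=np.linalg.norm(d); return foot0+v[:3],d
from ov import bsegs
def sil2(n,v):
    f,d=par(v);P=np.array([a for a,b in bsegs(*(f+.085*d),d)])[:16]
    return cv2.convexHull(proj(n,P).astype(np.float32))
for n,m in obs.items():
    h=sil2(n,np.zeros(5));c=max(cv2.findContours(m.astype(np.uint8),0,2)[0],key=len)
    for nm,q in(('model',h),('obs',c)):
        M=cv2.moments(q);cx,cy=M['m10']/M['m00'],M['m01']/M['m00']
        ang=.5*np.degrees(np.arctan2(2*M['mu11'],M['mu20']-M['mu02']))
        print(n,nm,'area',M['m00'],'c',cx,cy,'ang',ang,'bbox',cv2.boundingRect(np.round(q).astype(np.int32)))
E
python3 v2.py 2>/dev/null
```

```text
top blob [272 162  25  27 330] [282.2394 174.0727] exp [283.3825 175.09  ]
side blob [249 129  32  25 392] [264.5179 142.1046] exp [265.5192 143.2985]
tcp [ 0.4256 -0.1948  0.4539] toolz [ 0.6399  0.311  -0.7027] 28.6667
top model area 493.2761942381039 c 285.1430312000693 177.57335779239222 ang 55.42553817765667 bbox (271, 161, 29, 34)
top obs area 295.5 c 282.12521150592215 173.9385222786238 ang 54.48394955733636 bbox (272, 162, 25, 27)
side model area 627.6551095524337 c 268.8248911524113 141.18556278840055 ang -33.09427229200398 bbox (249, 125, 40, 33)
side obs area 354.0 c 264.4613935969868 142.1478342749529 ang -28.93297669495777 bbox (249, 129, 32, 25)
```

```bash
cat >> v2.py <<'E'
print('---')
for n in obs:
    im=cv2.imread(f'pics/v_{n}.png').astype(int);B,G,Rr=im[...,0],im[...,1],im[...,2]
    m=((B>1.35*Rr)&(B>1.15*G)&(B>30)).astype(np.uint8);k,l,st,ce=cv2.connectedComponentsWithStats(m);y,x=np.argwhere(obs[n])[0]
    o=(l==l[y,x])
    best=None
    def cost(v):
        g=np.zeros((420,560),np.uint8);cv2.fillConvexPoly(g,np.round(sil2(n,v)*16).astype(int),1,8,4);return (g.astype(bool)^o).sum()
    print(n,o.sum(),cost(np.zeros(5)))
    for ax,nm in((3,'tilt x'),(4,'tilt y')):
        r=[]
        for t in np.arange(-.12,.121,.03):
            v=np.zeros(5);v[ax]=t;d=a0+t*R[:,ax-3];d/=np.linalg.norm(d);v[:3]=.148*(a0-d)  # turns about grasp point
            r.append(cost(v))
        print(nm,r)
E
python3 v2.py 2>/dev/null | sed -n '/---/,$p'
```

```text
---
top 354 184
tilt x [np.int64(251), np.int64(232), np.int64(224), np.int64(208), np.int64(184), np.int64(193), np.int64(212), np.int64(221), np.int64(247)]
tilt y [np.int64(329), np.int64(261), np.int64(227), np.int64(181), np.int64(184), np.int64(222), np.int64(274), np.int64(337), np.int64(388)]
side 444 234
tilt x [np.int64(381), np.int64(324), np.int64(271), np.int64(236), np.int64(234), np.int64(239), np.int64(272), np.int64(325), np.int64(388)]
tilt y [np.int64(273), np.int64(266), np.int64(257), np.int64(252), np.int64(234), np.int64(213), np.int64(209), np.int64(219), np.int64(246)]
```

Both views fit best at about zero tilt, so the grip has not slipped. Going back over the well and down.

Emit:
move_arm --pt "2 -16 0 -1.95 4.05 0" --pt "2 -16 0 -1.95 4.05 0" --pt "2 -16 0 -1.95 4.05 0" --pt "2 -16 0 -1.95 4.05 0" --pt "2 -16 0 -1.95 4.05 0"

```text
t: 29.28
eef_pos: [0.4371, -0.2774, 0.4535]
ee_rot: [-3.139, 0.389, -2.68]
force: [0.3, -0.1, -3.1]
width: 0.0358
```

Emit:
move_arm --pt "2 -16 0 -1.95 4.05 0" --pt "2 -16 0 -1.95 4.05 0" --pt "2 -16 0 -1.95 4.05 0" --pt "2 -16 0 -1.95 4.05 0" --pt "0 -13 0 -1.95 4.05 0"

```text
t: 29.7
eef_pos: [0.4457, -0.3546, 0.4533]
ee_rot: [3.14, -0.003, -2.682]
force: [0.0, -0.8, -3.2]
width: 0.0358
```

Emit:
move_arm --pt "-1 0 -20 0 0 0" --pt "0 0 -20 0 0 0" --pt "0 0 -15 0 0 0" --pt "0 0 -10 0 0 0" --pt "0 0 0 0 0 0"

```text
t: 30.12
eef_pos: [0.4438, -0.3532, 0.3858]
ee_rot: [3.136, -0.001, -2.681]
force: [-1.3, 0.1, -2.7]
width: 0.036
```

```bash
python3 ins.py
```

```text
[ 0.4438 -0.3532  0.3858] [ 3.1357 -0.001  -2.6813] [-0.3286  0.1977 -0.2538 -0.0038 -1.1241 -0.7803] [-1.2548  0.105  -2.7138] 0.036045754835184886 30.1167
d mm [-0.284   0.2138 34.2174] rotvec deg [-0.2764 -0.1996 -0.0002] tcp [ 0.4435 -0.353   0.42  ]
```

Emit:
move_arm --pt "0 0 -8 0 0 0" --pt "0 0 -6 0 0 0" --pt "0 0 -5 0 0 0" --pt "0 0 -4 0 0 0" --pt "0 0 -3 0 0 0"

```text
t: 30.53
eef_pos: [0.4442, -0.3535, 0.3623]
ee_rot: [3.14, 0.002, -2.68]
force: [0.0, -1.7, -3.2]
width: 0.0359
```

Emit:
move_arm --pt "0 0 -3 0 0 0" --pt "0 0 -3 0 0 0" --pt "0 0 -3 0 0 0" --pt "0 0 -2 0 0 0" --pt "0 0 0 0 0 0"

```text
t: 30.95
eef_pos: [0.4442, -0.3535, 0.3509]
ee_rot: [3.139, 0.002, -2.681]
force: [1.7, -3.5, -4.9]
width: 0.0357
```

Emit:
move_arm --pt "0.3 -1 -4 0 0 0" --pt "0.3 -1 -4 0 0 0" --pt "0 0 -4 0 0 0" --pt "0 0 -4 0 0 0" --pt "0 0 0 0 0 0"

```text
t: 31.37
eef_pos: [0.4442, -0.3551, 0.3337]
ee_rot: [3.136, 0.001, -2.681]
force: [-0.3, 0.1, -2.3]
width: 0.0357
```

Emit:
move_arm --pt "0 0 -3 0 0 0" --pt "0 0 -3 0 0 0" --pt "0 0 -3 0 0 0" --pt "0 0 -3 0 0 0" --pt "0 0 0 0 0 0"

```text
t: 31.78
eef_pos: [0.4444, -0.3552, 0.3223]
ee_rot: [3.137, 0.001, -2.681]
force: [-1.2, 0.5, -2.7]
width: 0.0356
```

Emit:
move_arm --pt "0 0 -1.5 0 0 0" --pt "0 0 -1.5 0 0 0" --pt "0 0 -1.5 0 0 0" --pt "0 0 0 0 0 0" --pt "0 0 0 0 0 0"

```text
t: 32.2
eef_pos: [0.4446, -0.3553, 0.3185]
ee_rot: [3.138, 0.002, -2.681]
force: [-0.7, -0.4, -1.9]
width: 0.0357
```

Emit:
move_arm --pt "0 0 -1 0 0 0" --pt "0 0 -1 0 0 0" --pt "0 0 0 0 0 0" --pt "0 0 0 0 0 0" --pt "0 0 0 0 0 0"

```text
t: 32.62
eef_pos: [0.4447, -0.3554, 0.317]
ee_rot: [3.139, 0.002, -2.681]
force: [0.3, 1.1, 1.2]
width: 0.0357
```

Emit:
move_arm --pt "0 0 -0.7 0 0 0" --pt "0 0 -0.7 0 0 0" --pt "0 0 0 0 0 0" --pt "0 0 0 0 0 0" --pt "0 0 0 0 0 0"

```text
t: 33.03
eef_pos: [0.4448, -0.3554, 0.3168]
ee_rot: [3.14, 0.002, -2.68]
force: [-1.8, 3.9, 11.9]
width: 0.0362
```

Emit:
move_arm --pt "0 0 0 0 0 0" --pt "0 0 0 0 0 0" --pt "0 0 0 0 0 0" --pt "0 0 0 0 0 0" --pt "0 0 0 0 0 0" --claw 60

```text
t: 33.45
eef_pos: [0.4446, -0.3554, 0.3149]
ee_rot: [3.138, 0.001, -2.681]
force: [0.9, -0.8, -0.3]
width: 0.0631
```

Floor contact was clear at 12 N, then I released. Rising straight up and clearing the view.

Emit:
move_arm --pt "0 0 10 0 0 0" --pt "0 0 25 0 0 0" --pt "0 0 35 0 0 0" --pt "0 0 35 0 0 0" --pt "0 0 30 0 0 0"

```text
t: 33.87
eef_pos: [0.4444, -0.3554, 0.4533]
ee_rot: [3.14, 0.002, -2.681]
force: [0.3, -0.7, -0.1]
width: 0.0675
```

Emit:
move_arm --pt "0 35 5 0 0 0" --pt "0 38 5 0 0 0" --pt "0 38 0 0 0 0" --pt "0 38 0 0 0 0" --pt "0 38 0 0 0 0"

```text
t: 34.28
eef_pos: [0.444, -0.167, 0.4611]
ee_rot: [3.139, 0.003, -2.681]
force: [1.1, 0.2, 0.3]
width: 0.0672
```

Emit:
move_arm --pt "0 38 0 0 0 0" --pt "0 38 0 0 0 0" --pt "0 38 0 0 0 0" --pt "0 38 0 0 0 0" --pt "0 38 0 0 0 0"

```text
t: 34.7
eef_pos: [0.4439, 0.0232, 0.4613]
ee_rot: [3.139, 0.003, -2.681]
force: [1.3, -0.0, 0.8]
width: 0.0668
```

```bash
cat > fin.py <<'E' 
from pl import *
from ov import bsegs
s=arm.get_state();print(s['eef_pos'],s['force'],s['t'])
f=np.array([.4435,-.353,.008])
for n in('top','side'):
    im=grab(n);cv2.imwrite(f'pics/f_{n}.png',im[...,::-1]);im=im.astype(int)
    m=((im[...,2]>im[...,0]*1.35)&(im[...,2]>im[...,1]*1.15)&(im[...,2]>30)).astype(np.uint8)
    k,l,st,ce=cv2.connectedComponentsWithStats(m);e=proj(n,f+[0,0,.09])
    i=min((i for i in range(1,k) if st[i,4]>15),key=lambda i:np.linalg.norm(ce[i]-e)); print(n,'blue',st[i],ce[i])
    P=np.array([a for a,b in bsegs(*(f+[0,0,.085]),[1e-6,0,1])]);print(' model foot/shoulder/cap mid px',[np.round(proj(n,f+[0,0,z]),1).tolist() for z in(.06,.128,.178)])
    q=proj(n,P[:16]);print(' body x',q[:,0].min(),q[:,0].max(),'y',q[:,1].min(),q[:,1].max())
    g=im[:,:,:].min(2)
    for t in('bottle_mid','case_mid'):
        for r in arm.masks_of(t,n)[:2]:
            ys,xs=np.nonzero(r['pixels']);print(' ',t,round(r['score'],2),np.round(r['xy'],1),len(xs),xs.min(),xs.max(),ys.min(),ys.max())
    q=proj(n,P);print(' whole x',q[:,0].min(),q[:,0].max(),'y',q[:,1].min(),q[:,1].max())
    print(' tray model case px',proj(n,[.418,.3645,.021]))
E
python3 fin.py
```

```text
[0.4439 0.0232 0.4613] [ 1.3177 -0.0456  0.8332] 34.7
top blue [342 226  16  15  87] [347.2529 234.3563]
 model foot/shoulder/cap mid px [[349.7, 233.7], [353.3, 231.2], [356.1, 229.3]]
 body x 340.6061830967058 359.3956265903658 y 224.8900812984967 241.90311809699514
  bottle_mid 0.54 [347.5 226.4] 1904 328 367 195 262
  bottle_mid 0.47 [275.4 186.8] 1030 260 297 165 210
 whole x 340.6061830967058 361.20979947398354 y 223.9783523135338 241.90311809699514
 tray model case px [145.338  236.3808]
side blue [344 173  14  22 227] [350.304  184.4758]
 model foot/shoulder/cap mid px [[350.8, 187.9], [353.0, 171.4], [354.6, 158.7]]
 body x 342.36974032253147 359.6864144977749 y 169.07976639258197 206.26241084075278
  bottle_mid 0.64 [353.  177.6] 499 343 359 157 195
  case_mid 0.84 [172.8 314.3] 949 147 196 297 337
  case_mid 0.39 [276.1 167.1] 225 266 280 157 182
 whole x 342.36974032253147 360.1473467069622 y 157.26580512807328 206.26241084075278
 tray model case px [171.2635 316.7567]
```

```bash
python3 -c "
from station import arm
print(arm.job_done())"
```

```text
the job is handed in; nothing more can be done
None
```

I did the whole job and handed it in at about 35 s of the 72 s allowed. No verdict was reported.

**What I did**
- **Case:** I moved it from the rack to the tray, set it down until I felt about 15 N, and let go.
- **Bottle in the rest:** I laid it in the white rest, felt the board and then the end plate, and let go.
- **Bottle in the well:** I took it afresh by the cap from up the slope and stood it in the middle (56 mm) well. It went down to floor contact at about 12 N. I then let go and drew clear.

**What the last checks showed**
- **Bottle in the well:** in the side view its outline fits an upright, fully lowered bottle to within about a pixel. The cap top is at row 157, where 157.3 was predicted.
- **Case:** in the side view it is within about 3 pixels (under 10 mm) of the tray centre.
- **Gripper:** it was clear of everything, with no significant force on it.

**What failed or disagreed**
- **Rest position:** my first estimate was about 13 mm too low along the slope. Contact corrected it, and the networks' bottle points then agreed to about 2 pixels.
- **Wrist joint:** the last joint read 3.031, right at its 3.03 limit, before the cap grasp. I turned the gripper half a turn to get away from it.
- **Hidden view:** both cameras lost sight of the bottle over the well, so I went back to the tilted pose to check that it had not slipped. It had not.
- **Missed detections:** in the last top picture the network took the whole rack for the bottle and missed the case. I relied on the side view and, for the bottle, on its blue colour in the top view.
- **Bystanders:** I did not measure them again at the end. I planned the moves to stay clear of them, and no unexpected force showed.

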